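Repack the pH field kit in two layers

ROBOT

A 6-joint arm with a two-finger parallel gripper is mounted at the origin on the work surface. World frame = base frame: x ahead of the robot, y to its left, z up, the work surface at z = 0. Lengths are in m, angles in rad, forces in N, time in s.
With the tool pointing down it reaches from about 0.275 to 0.875 m from the base axis. Payload 12.5 kg.
Tool frame: the origin (TCP) lies between the finger pads; the fingertips stand 25 mm ahead of it and the grasp point (between the pads) lies 6 mm ahead of it; z points along the fingers, y is the direction in which the jaws open and shut (so a half turn about z gives the same grasp; the last joint's range is limited). The gripper opens to 85 mm and grips with 20 to 120 N. Pads are 22 mm wide; open, the fingers measure 114 mm over their backs; the gripper's body (76 mm by 85 mm) begins 54 mm behind the grasp point. The pads swing forward as they close: fully open they stand 13 mm farther back than shut.
Start: joints at [1.033, 0.351, 1.652, -0, 1.139, -0.085], TCP at [0.241, 0.495, 0.228] pointing down, gripper open.
Joint ranges: [-2.75, 2.75], [-0.79, 2.1], [0.01, 2.65], [-1.57, 4.71], [0.07, 3.14], [-2.87, 2.87]. Speed limits (rad/s): [2.22, 2.22, 2.79, 3.14, 3.14, 3.14].

INTERFACE

Orientations are given as a unit quaternion [x, y, z, w].
In Python, from workcell import get_state, read_camera, order gives the robot as it stands.
- The arm moves only by the tool carry_out, never from a script. Its argument "plan" is a list of rows, each an object of numbers: "x", "y", "z": the shift along the world's x, y, z as a fraction of full scale; "wx", "wy", "wz": the turn, a rotation vector about the world's x, y, z as a fraction of full scale. In form: [{"x": .., "y": .., "z": .., "wx": .., "wy": .., "wz": ..}, ...]. A call has 1 to 12 rows; each row shifts and turns the commanded pose from where the row before left it; what a row does not reach is not made up. Full scale, the value 1, is 0.02 m for a shift and pi/4 rad for a turn. A row lasts 1/10 s, in which the tool goes at most 50 mm and 8.59 degrees, less where a joint would pass 70% of its speed; a pose out of reach is approached as far as the arm can. A call with a number of a shift or a turn outside -1 to 1 is refused whole. A call with a gripper value outside its range is refused whole. "gripper" is the gripper command: -1 is fully open, 1 is shut, values between are in proportion, set as the call begins (left out, the last holds). The fingers move at their own pace and stop on an object; "newtons" is the grip in N (left out, the last holds). Time passes only in rows, so rows that do not move let the fingers close. It gives the time, the measured TCP pose, the force and the opening at its end, in the units of the state.
- get_state(): the state, without advancing time (a new reading comes with each control period).
- read_camera(name): name is "scene" or "top" or "wrist"; returns a dict with "image" (384x512x3 uint8, red, green, blue), "intrinsics" (3x3 intrinsics, pixels), "extrinsics" (4x4, takes a point from world to camera coordinates). Camera axes: x right, y up, looking along -z (the intrinsics and any distortion apply to the point x, -y, -z); pixel columns grow to the right and rows downward; lengths in m; the calibration is good to about 2 mm. A picture is of the moment at which its call begins. There is no depth.
- order.finish_job(): hands the job in, once; it reports no verdict.
The state is a dict: "time": time; "joint_positions": joint angles; "dq": joint speeds; "tau": joint torques, N m; "ee_pos": TCP position; "ee_rot": TCP orientation; "force": force on the tool from outside, world axes, zero at the start; "moment": the same for the moment, N m; "width": finger opening in m.
Only numpy, scipy, OpenCV 4.12 (cv2) and the standard library are available. Lean on these libraries where they do the work, as an engineer would, in place of code of your own. Each camera call takes 0.05 s, during which the arm holds its last target.

TASK

Repack the pH field kit in the open orange case: first stand the short round bottle upright in the round well and the short square bottle upright in the square well of the dark grey foam, then fit the light grey lift-out tray level over them on the case's two end steps. Once the tray is in, stand the small plastic cup in the tray's round collar and lay the pocket tester flat, screen up, in the tray's other compartment. The two tall bottles are not part of the kit (the tray would not go down over them): leave them where they stand.

Things in the scene. Friction and masses are not known exactly. Their poses are not given: they have to be found in the camera images.
- case: Open orange case, fixed, 178 (x) x 262 (y) x 105 mm high, walls and floor 6 mm. Origin: centre of its underside; z up, y along its long side; its opened lid slopes down to the bench beyond the +x rim (170 mm). At each y end a step 22 mm wide, top at z = 80 mm, carries the tray (tray origin then at 0, 0, 80 mm; 9 mm play; long side along y, either way round); 206 mm clear between the steps.
- round_block: Dark grey foam block, 164 (x) x 102 (y) x 22 mm, fixed in the +y or -y half of the case's bottom, 51.5 mm from the case's centre. At its middle a round well of 54 mm diameter, 18 mm deep, edge chamfered. Origin: centre of its underside, 6 mm above the bench, on the well's axis (well floor at z = 4 mm, top at z = 22 mm); axes as the case's.
- square_block: The other dark grey foam block, in the other half: the same, but with a square well 54 x 54 mm, 18 mm deep, its sides parallel to the case's. Origin and axes as for round_block.
- round_bottle: Short round bottle of the kit: straight brown body of 40 mm diameter, 46 mm high, paper label, ribbed white cap of 32 mm diameter on top; 64 mm high over all, about 75 g. Origin: centre of its underside, z up.
- square_bottle: Short square bottle of the kit: brown body 40 x 40 mm, 46 mm high, paper label, round white cap of 32 mm diameter on top; 64 mm high over all, about 75 g. Origin: centre of its underside, z up, x and y square to its sides.
- tray: Light grey lift-out tray on the bench, 148 (x) x 232 (y) mm, wall 22 mm high, floor 3 mm, 180 g. Origin: centre of its underside. Along x at y = 0 a low wall and on it the black handle, a plate 70 (x) x 12 (y) mm, top at z = 50 mm. Collar for the cup: inside 67 mm diameter, 11 mm high, centred at y = +60 mm. Plain compartment for the tester: 106 mm wide, 142 long, centre y = -58 mm.
- cup: Small off-white plastic calibration cup, open at the top, 42 mm diameter at the foot, 46 mm at the rim, 48 mm high, wall 2 mm, about 30 g. Origin: centre of its underside, z up.
- tester: Pocket pH tester lying flat: white body with a small screen and two keys on top, grey cap at one end; 120 (x) x 28 (y) x 22 mm (the cap 24 wide, 20 high, over x = 14 to 60 mm), about 90 g. Origin: centre of its underside, 14 mm from the cap's edge; z up out of the screen, x along its length towards the cap.
- tall_round: Look-alike, not of the kit, to be left: round brown bottle with white cap, 40 mm diameter but 100 mm high. Origin: centre of its underside, z up.
- tall_square: Look-alike, not of the kit, to be left: square brown bottle with white cap, 40 x 40 mm but 100 mm high. Origin: centre of its underside, z up.
Not all that is in view belongs to the job. What is shaped like the round_bottle but green or yellow is not meant. What is shaped like the cup but blue is not meant.

How it is judged:
On the way, in this order (a step that is already met when the one before it is completed fails the run):
1. both short bottles stand in the foam wells of their own shape (horizontal distance between round_bottle and round_block below 0.012 m and z of round_bottle in the frame of round_block below 0.01 m and angle between each of round_bottle, square_bottle's own z axis and vertical below 0.12 rad and horizontal distance between square_bottle and square_block below 0.012 m and z of square_bottle in the frame of square_block below 0.01 m), for 0.2 s.
2. the tray is seated level on the case's end steps, over the two bottles (all of step 1 and z of tray in the frame of case between 0.074 and 0.085 m and x of tray in the frame of case between -0.014 and 0.014 m and y of tray in the frame of case between -0.014 and 0.014 m and angle between tray's own z axis and vertical below 0.05 rad), for 0.2 s.
3. the cup stands in the tray's collar and the tester lies flat in the other compartment (z of tray in the frame of case between 0.074 and 0.085 m and x of tray in the frame of case between -0.014 and 0.014 m and y of tray in the frame of case between -0.014 and 0.014 m and angle between tray's own z axis and vertical below 0.05 rad and x of cup in the frame of tray between -0.015 and 0.015 m and y of cup in the frame of tray between 0.045 and 0.075 m and z of cup in the frame of tray between -0.002 and 0.009 m and angle between each of cup, tester's own z axis and vertical below 0.12 rad and x of tester in the frame of tray between -0.045 and 0.045 m and y of tester in the frame of tray between -0.11 and -0.012 m and z of tester in the frame of tray between -0.002 and 0.009 m), for 0.2 s.
At the end, for the whole second after the job is handed in: At rest and released: each short bottle on the floor of its own well (12 mm, 0.12 rad); tray level on both steps (height 74-85 mm, 14 mm in x and y, 0.05 rad); cup upright in the collar (15 mm, 0.12 rad); tester flat, screen up, on the floor of the other compartment (0.12 rad) (all of step 1 and all of step 3 and linear speed of each of round_bottle, square_bottle, tray, cup, tester below 0.02 m/s); the robot touches nothing.
It fails at once if the tall round bottle is moved more than 25 mm or tipped (distance of tall_round from where it was at the start of the episode above 0.025 m or angle between tall_round's own z axis and vertical above 0.4 rad).
It fails at once if the tall square bottle is moved more than 25 mm or tipped (distance of tall_square from where it was at the start of the episode above 0.025 m or angle between tall_square's own z axis and vertical above 0.4 rad).
It also fails if it takes over 131 s, if anything falls off the work surface, if the arm or the gripper's body presses on something with over 40 N, if the wrist force passes 120 N, or if a joint passes its speed limit or range.

## Working session

There is one attempt and no reset: what is moved stays moved. The work goes in short steps, Python scripts to look and compute and a tool call to move; the robot and the scene stay as the last step left them, time stands still between calls to the robot, and variables do not carry over. Pictures are saved under pics/ and viewed, and the job is handed in when it is done.

Besides the shell and the picture viewer there is one more tool, called after "Emit:" by a JSON object that holds its "name" and its "arguments", one argument or row to a line. carry_out: Moves the arm, as the interface text tells. Shift numbers are shares of 0.02 m and turn numbers shares of pi/4 rad, none past 1 either way. Its arguments: {"type":"object","properties":{"plan":{"type":"array"},"gripper":{"type":"number"},"newtons":{"type":"number"}},"required":["plan"]}

```bash
mkdir -p pics
cat > h.py <<'E'
import numpy as np, cv2
from workcell import get_state, read_camera, order
def snap(n,tag):
    d=read_camera(n); np.savez(f'pics/{tag}.npz',**{k:np.array(d[k]) for k in('image','intrinsics','extrinsics')})
    cv2.imwrite(f'pics/{tag}.png',cv2.cvtColor(np.array(d['image']),cv2.COLOR_RGB2BGR)); return d
def load(tag): return dict(np.load(f'pics/{tag}.npz'))
def ray(d,u,v):
    K=d['intrinsics'];E=d['extrinsics'];c=np.linalg.inv(K)@[u,v,1]
    c=np.array([c[0],-c[1],-c[2]]);R=E[:3,:3];return -R.T@E[:3,3],R.T@c
def at(d,u,v,z):
    o,r=ray(d,u,v);return o+r*(z-o[2])/r[2]
def proj(d,p):
    q=d['extrinsics'][:3,:3]@np.array(p)+d['extrinsics'][:3,3];w=d['intrinsics']@[q[0],-q[1],-q[2]];return w[:2]/w[2]
def crop(tag,x0,y0,w,h,s,out):
    im=cv2.imread(f'pics/{tag}.png')[y0:y0+h,x0:x0+w];cv2.imwrite(f'pics/{out}.png',cv2.resize(im,None,fx=s,fy=s,interpolation=cv2.INTER_CUBIC))
E
python3 - <<'E'
from h import *
for n in('scene','top','wrist'):
    d=snap(n,n+'0'); print(n,d['intrinsics'].tolist(),ray(d,256,192))
    crop(n+'0',0,0,512,384,1.56,n+'0b')
print({k:np.round(v,3).tolist() for k,v in get_state().items()})
E
```

```text
scene [[441.8094100237613, 0.0, 252.7046503169915], [0.0, 441.8094100237613, 195.9411996182747], [0.0, 0.0, 1.0]] (array([ 1.09066188, -0.02531255,  0.96339703]), array([-0.56191012, -0.02290618, -0.82696284]))
top [[471.5780660501719, 0.0, 254.8564894894259], [0.0, 471.5780660501719, 188.97553008423318], [0.0, 0.0, 1.0]] (array([ 0.30038801, -0.05145103,  1.16315192]), array([ 0.17361914, -0.00173967, -0.98483521]))
wrist [[272.35954696768334, 0.0, 254.02433394441334], [0.0, 272.35954696768334, 187.41969847998882], [0.0, 0.0, 1.0]] (array([0.17911927, 0.52326633, 0.37347146]), array([ 0.25621313, -0.11757563, -0.95961776]))
{'time': 0.15, 'joint_positions': [1.033, 0.351, 1.652, 0.0, 1.139, -0.085], 'dq': [0.002, -0.001, -0.001, 0.001, -0.001, -0.0], 'tau': [-0.0, -50.625, -29.15, 0.0, 0.003, 0.0], 'ee_pos': [0.24, 0.494, 0.227], 'ee_rot': [0.224, 0.974, -0.0, -0.0], 'force': [0.115, -0.526, 0.745], 'moment': [-0.008, -0.037, -0.003], 'width': 0.086}
```

View pics/scene0b.png

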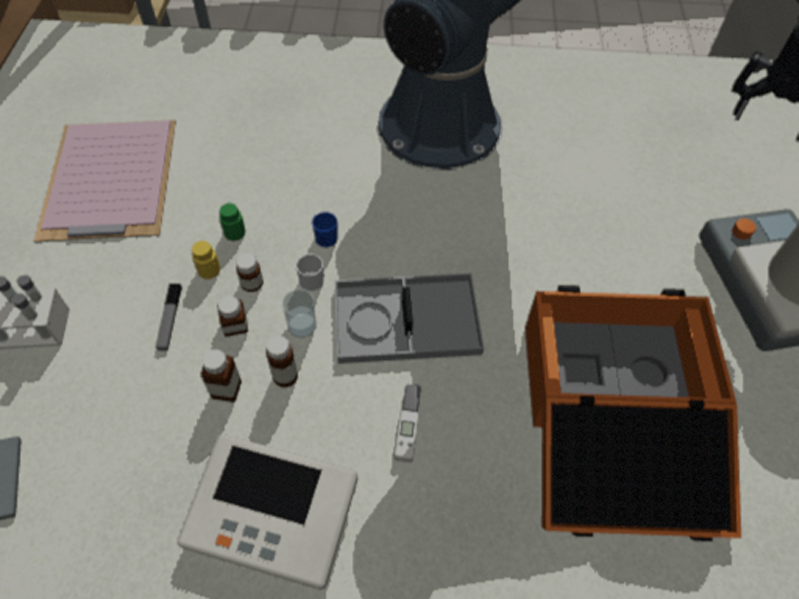

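View pics/top0b.png

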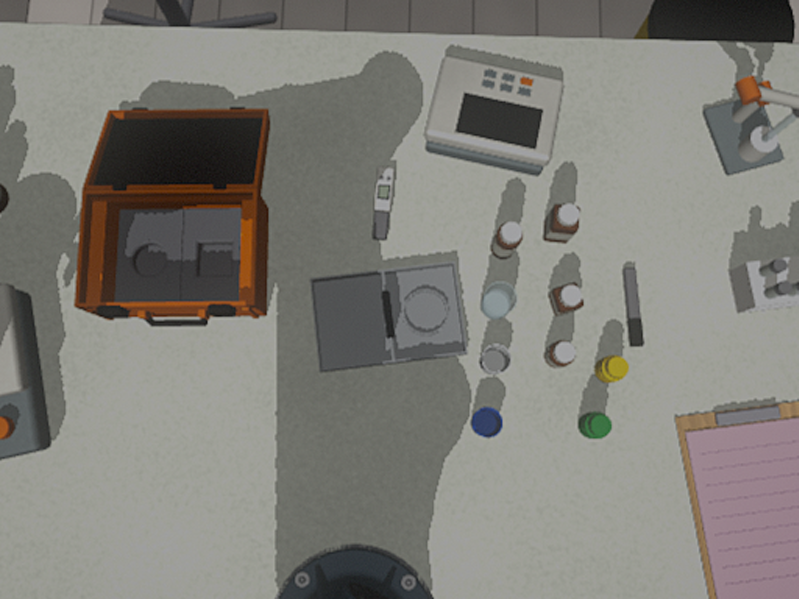

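View pics/wrist0b.png

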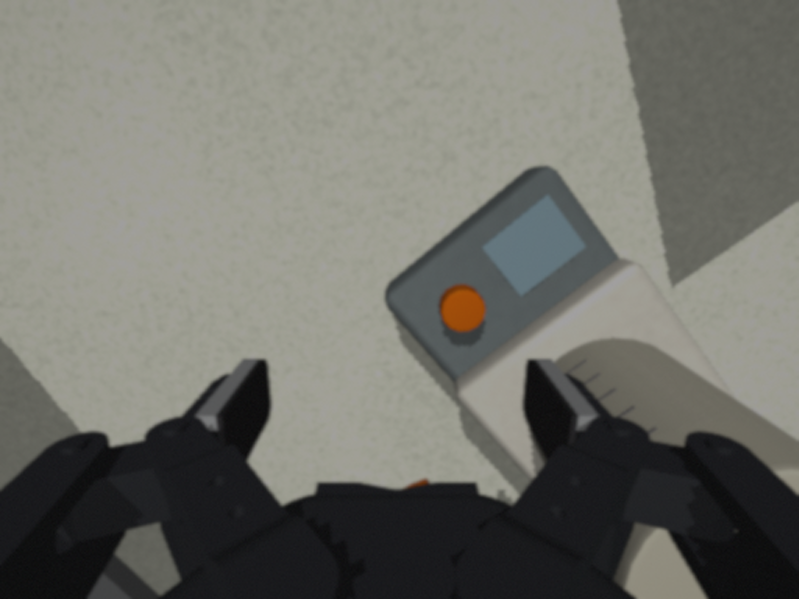

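Run:
```python
from h import *
crop('top0',290,100,130,190,4,'c1'); crop('scene0',110,120,120,150,5,'c2'); crop('top0',40,60,140,155,4.5,'c3');crop('top0',190,100,120,150,5,'c4')
```

```text
(no output)
```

View pics/c1.png

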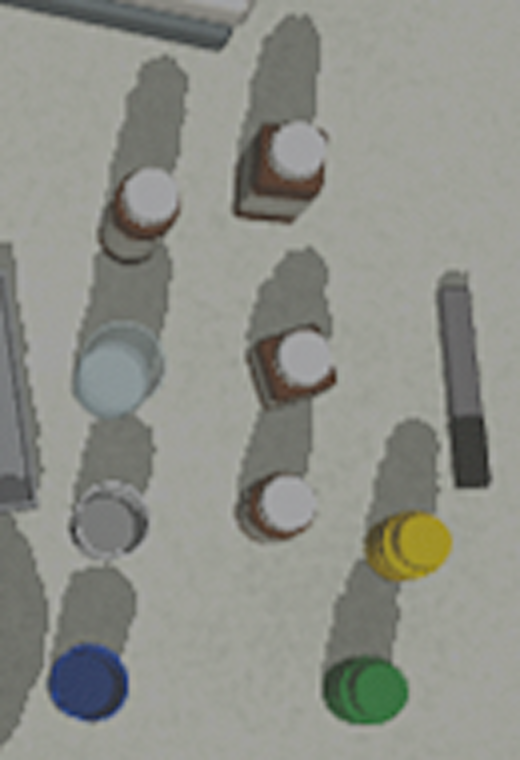

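View pics/c2.png

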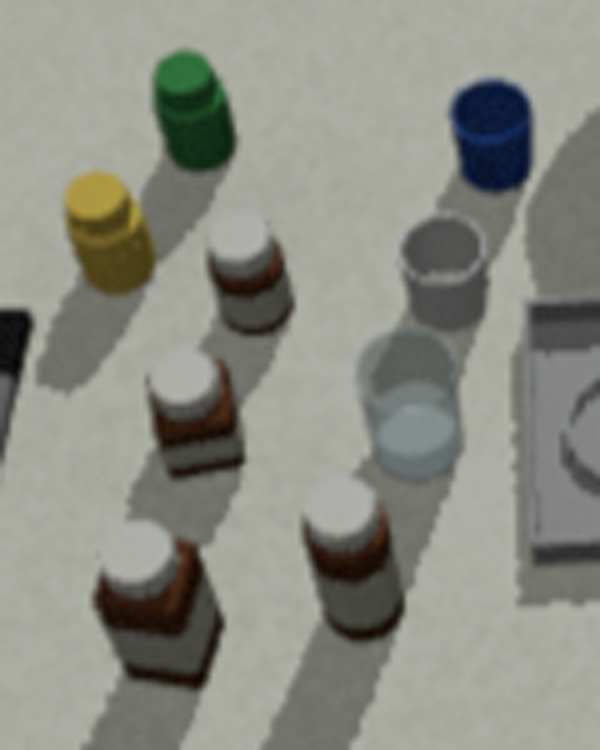

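View pics/c3.png

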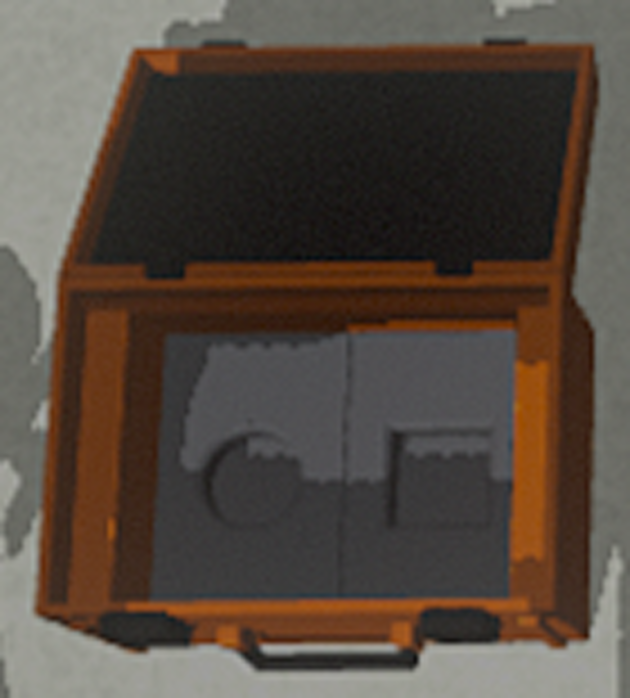

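View pics/c4.png

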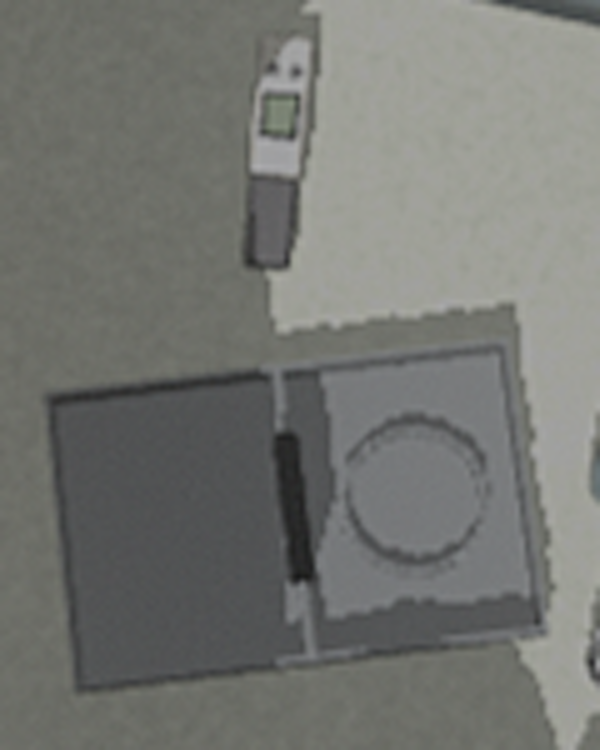

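Run:
```python
from h import *
T=load('top0');S=load('scene0')
def t(u,v,o,s,z,D=T): return np.round(at(D,o[0]+(u+.5)/s-.5,o[1]+(v+.5)/s-.5,z),4)
c1=((290,100),4);c2=((110,120),5);c3=((40,60),4.5);c4=((190,100),5)
for n,a,b,z in[('round',(286,502),(241,237),.064),('square',(304,357),(184,377),.064),('tallr',(150,196),(341,507),.1),('talls',(297,150),(140,549),.1),('cup',(109,519),(443,250),.048)]:
    print(n,t(*a,*c1,z),t(*b,*c2,z,S))
print('tray');
for p in[(50,397),(503,345),(547,632),(80,690)]:print(t(*p,*c4,.022))
print('handle',[t(*p,*c4,.05) for p in[(275,432),(297,432),(314,580),(290,582),(294,507)]])
print('tester',t(267,266,*c4,.02),t(300,38,*c4,.02))
print('rwell',t(252,480,*c3,.028),'sq',[t(*p,*c3,.028) for p in[(390,432),(493,430),(490,526),(392,526)]],'seam',t(347,332,*c3,.028),t(340,598,*c3,.028))
```

```text
round [ 0.422  -0.3012  0.064 ] [ 0.4229 -0.3051  0.064 ]
square [ 0.5085 -0.3131  0.064 ] [ 0.51   -0.3164  0.064 ]
tallr [ 0.5947 -0.2164  0.1   ] [ 0.5972 -0.2198  0.1   ]
talls [ 0.6249 -0.3025  0.1   ] [ 0.6258 -0.3053  0.1   ]
cup [ 0.4109 -0.1998  0.048 ] [ 0.4108 -0.2046  0.048 ]
tray
[0.5305 0.0865 0.022 ]
[ 0.5627 -0.1368  0.022 ]
[ 0.4206 -0.1599  0.022 ]
[0.3867 0.0653 0.022 ]
handle [array([ 0.5105, -0.0257,  0.05  ]), array([ 0.5108, -0.0362,  0.05  ]), array([ 0.4395, -0.0463,  0.05  ]), array([ 0.4383, -0.0349,  0.05  ]), array([ 0.4743, -0.0358,  0.05  ])]
tester [ 0.6005 -0.0185  0.02  ] [ 0.7205 -0.0317  0.02  ]
rwell [0.5545 0.3435 0.028 ] sq [array([0.5835, 0.27  , 0.028 ]), array([0.5862, 0.2135, 0.028 ]), array([0.5322, 0.2115, 0.028 ]), array([0.5308, 0.265 , 0.028 ])] seam [0.64   0.2981 0.028 ] [0.4902 0.2902 0.028 ]
```

Run:
```python
from h import *
T=load('top0');S=load('scene0')
def t(u,v,o,s,z,D=T): return np.round(at(D,o[0]+(u+.5)/s-.5,o[1]+(v+.5)/s-.5,z),4)
c1=((290,100),4);c2=((110,120),5)
print('yel',t(424,540,*c1,.064),'gr',t(379,690,*c1,.064),'beaker bot',t(113,378,*c1,.0),'blue',t(89,682,*c1,.048))
sq=[t(*p,*c1,.046)[:2] for p in[(250,362),(318,325),(336,378),(270,408)]];print(sq)
for i in range(4):
    d=sq[(i+1)%4]-sq[i];print(np.hypot(*d),np.degrees(np.arctan2(d[1],d[0])))
ts=[t(*p,*c1,.082)[:2] for p in[(262,128),(324,125),(323,195),(256,193)]];print(ts)
```

```text
yel [ 0.4019 -0.3813  0.064 ] gr [ 0.315 -0.353  0.064] beaker bot [ 0.5041 -0.2085  0.    ] blue [ 0.3155 -0.1883  0.048 ]
[array([ 0.508 , -0.2848]), array([ 0.5318, -0.3262]), array([ 0.4996, -0.3364]), array([ 0.4803, -0.2965])]
0.047753533900644476 -60.10629883120073
0.0337769151936645 -162.42335070710956
0.044322680424360605 115.81348466559581
0.03006958596322869 22.898353369096746
[array([ 0.6434, -0.2861]), array([ 0.6463, -0.3231]), array([ 0.6031, -0.3217]), array([ 0.6032, -0.282 ])]
```

The picture set shows these candidates, in full-frame top pixels:
- **Round bottle:** brown short one at (361,225). Green (383,271) and yellow (394,234) are lookalikes, and the tall round one is at (327,149).
- **Square bottle:** short one at (366,189). The tall square is at (364,137).
- **Cup:** off-white one at (317,230). The glass beaker (318,194) and the blue cup (312,270) are rejected.

The square well lies in the -y half of the case.

Emit:
{"name": "carry_out", "arguments": {
  "plan": [
    {"x": 0.22,"y": -0.99},
    {"x": 0.22,"y": -0.99},
    {"x": 0.22,"y": -0.99},
    {"x": 0.22,"y": -0.99},
    {"x": 0.22,"y": -0.99,"wz": -0.188},
    {"x": 0.22,"y": -0.99,"wz": -0.188},
    {"x": 0.22,"y": -0.99,"wz": -0.188},
    {"x": 0.22,"y": -0.99,"wz": -0.188},
    {"x": 0.22,"y": -0.99,"wz": -0.188},
    {"x": 0.22,"y": -0.99,"wz": -0.188},
    {"x": 0.22,"y": -0.99,"wz": -0.188},
    {"x": 0.22,"y": -0.99,"wz": -0.188}
  ],
  "gripper": -0.41,
  "newtons": 30
}}

```text
$.plan[0]: bad value
```

Emit:
{"name": "carry_out", "arguments": {
  "plan": [
    {"x": 0.22,"y": -0.99,"wz": -0.188},
    {"x": 0.22,"y": -0.99,"wz": -0.188},
    {"x": 0.22,"y": -0.99,"wz": -0.188},
    {"x": 0.22,"y": -0.99,"wz": -0.188},
    {"x": 0.22,"y": -0.99,"wz": -0.188},
    {"x": 0.22,"y": -0.99,"wz": -0.188},
    {"x": 0.22,"y": -0.99,"wz": -0.188},
    {"x": 0.22,"y": -0.99},
    {"x": 0.22,"y": -0.99},
    {"x": 0.22,"y": -0.99},
    {"x": 0.22,"y": -0.99},
    {"x": 0.22,"y": -0.99}
  ]
}}

```text
$.plan[0]: bad value
```

Emit:
{"name": "carry_out", "arguments": {
  "plan": [
    {"x": 0.22,"y": -0.99},
    {"x": 0.22,"y": -0.99},
    {"x": 0.22,"y": -0.99},
    {"x": 0.22,"y": -0.99},
    {"x": 0.22,"y": -0.99},
    {"x": 0.22,"y": -0.99},
    {"x": 0.22,"y": -0.99},
    {"x": 0.22,"y": -0.99},
    {"x": 0.22,"y": -0.99},
    {"x": 0.22,"y": -0.99},
    {"x": 0.22,"y": -0.99},
    {"x": 0.22,"y": -0.99}
  ]
}}

```text
$.plan[0]: bad value
```

Emit:
{"name": "carry_out", "arguments": {
  "plan": [
    {"x": 0.22,"y": -0.99},
    {"x": 0.22,"y": -0.99},
    {"x": 0.22,"y": -0.99},
    {"x": 0.22,"y": -0.99},
    {}
  ]
}}

```text
$.plan[0]: bad value
```

Run:
```python
from h import *
d=snap('wrist','w1');crop('w1',0,0,512,384,1.56,'w1b')
print({k:np.round(v,4).tolist() for k,v in get_state().items()})
```

```text
{'time': 0.2, 'joint_positions': [1.0334, 0.351, 1.6522, 0.0, 1.1391, -0.0846], 'dq': [-0.0008, -0.0026, -0.002, 0.0009, -0.0005, -0.0003], 'tau': [0.0005, -50.5863, -29.1301, -0.0001, 0.0035, 0.0], 'ee_pos': [0.2405, 0.4944, 0.2276], 'ee_rot': [0.2245, 0.9745, -0.0003, -0.0001], 'force': [1.15, -0.2502, 0.3017], 'moment': [-0.0089, -0.0046, 0.0067], 'width': 0.0852}
```

View pics/w1b.png

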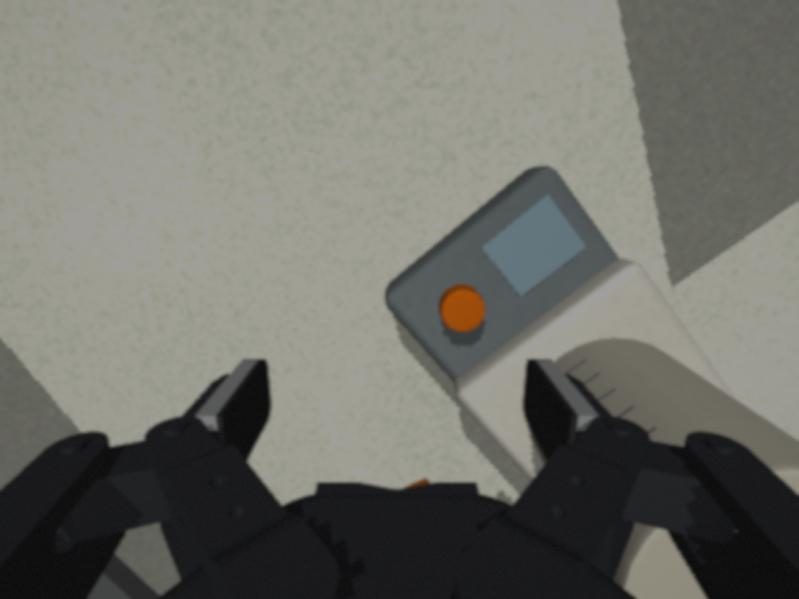

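Emit:
{"name": "carry_out", "arguments": {
  "plan": [
    {"x": 0.22,"y": -0.99,"z": 0,"wx": 0,"wy": 0,"wz": -0.07},
    {"x": 0.22,"y": -0.99,"z": 0,"wx": 0,"wy": 0,"wz": -0.07},
    {"x": 0.22,"y": -0.99,"z": 0,"wx": 0,"wy": 0,"wz": -0.07},
    {"x": 0.22,"y": -0.99,"z": 0,"wx": 0,"wy": 0,"wz": -0.07},
    {"x": 0.22,"y": -0.99,"z": 0,"wx": 0,"wy": 0,"wz": -0.07},
    {"x": 0.22,"y": -0.99,"z": 0,"wx": 0,"wy": 0,"wz": -0.07},
    {"x": 0.22,"y": -0.99,"z": 0,"wx": 0,"wy": 0,"wz": -0.07},
    {"x": 0.22,"y": -0.99,"z": 0,"wx": 0,"wy": 0,"wz": -0.07},
    {"x": 0.22,"y": -0.99,"z": 0,"wx": 0,"wy": 0,"wz": -0.07},
    {"x": 0.22,"y": -0.99,"z": 0,"wx": 0,"wy": 0,"wz": -0.07},
    {"x": 0.22,"y": -0.99,"z": 0,"wx": 0,"wy": 0,"wz": -0.07},
    {"x": 0.22,"y": -0.99,"z": 0,"wx": 0,"wy": 0,"wz": -0.07}
  ],
  "gripper": -0.41,
  "newtons": 30
}}

```text
time: 1.4
ee_pos: [0.2934, 0.2561, 0.2279]
ee_rot: [0.529, 0.849, -0.0, -0.0]
force: [-0.1, 0.1, 0.1]
width: 0.0602
```

Emit:
{"name": "carry_out", "arguments": {
  "plan": [
    {"x": 0.22,"y": -0.99,"z": 0,"wx": 0,"wy": 0,"wz": -0.07},
    {"x": 0.22,"y": -0.99,"z": 0,"wx": 0,"wy": 0,"wz": -0.07},
    {"x": 0.22,"y": -0.99,"z": 0,"wx": 0,"wy": 0,"wz": -0.07},
    {"x": 0.22,"y": -0.99,"z": 0,"wx": 0,"wy": 0,"wz": -0.07},
    {"x": 0.22,"y": -0.99,"z": 0,"wx": 0,"wy": 0,"wz": -0.07},
    {"x": 0.22,"y": -0.99,"z": 0,"wx": 0,"wy": 0,"wz": -0.07},
    {"x": 0.22,"y": -0.99,"z": 0,"wx": 0,"wy": 0,"wz": -0.07},
    {"x": 0.22,"y": -0.99,"z": 0,"wx": 0,"wy": 0,"wz": -0.07},
    {"x": 0.22,"y": -0.99,"z": 0,"wx": 0,"wy": 0,"wz": -0.07},
    {"x": 0.22,"y": -0.99,"z": 0,"wx": 0,"wy": 0,"wz": -0.07},
    {"x": 0.22,"y": -0.99,"z": 0,"wx": 0,"wy": 0,"wz": -0.07},
    {"x": 0.22,"y": -0.99,"z": 0,"wx": 0,"wy": 0,"wz": -0.07}
  ]
}}

```text
time: 2.6
ee_pos: [0.3462, 0.0185, 0.2279]
ee_rot: [0.775, 0.632, 0.0, 0.0]
force: [-0.7, -0.5, -0.8]
width: 0.0604
```

Emit:
{"name": "carry_out", "arguments": {
  "plan": [
    {"x": 0.22,"y": -0.99,"z": 0,"wx": 0,"wy": 0,"wz": -0.07},
    {"x": 0.22,"y": -0.99,"z": 0,"wx": 0,"wy": 0,"wz": -0.07},
    {"x": 0.22,"y": -0.99,"z": 0,"wx": 0,"wy": 0,"wz": -0.07},
    {"x": 0.22,"y": -0.99,"z": 0,"wx": 0,"wy": 0,"wz": -0.07},
    {"x": 0.22,"y": -0.99,"z": 0,"wx": 0,"wy": 0,"wz": -0.07},
    {"x": 0.22,"y": -0.99,"z": 0,"wx": 0,"wy": 0,"wz": -0.07},
    {"x": 0.22,"y": -0.99,"z": 0,"wx": 0,"wy": 0,"wz": -0.07},
    {"x": 0.22,"y": -0.99,"z": 0,"wx": 0,"wy": 0,"wz": -0.07},
    {"x": 0.22,"y": -0.99,"z": 0,"wx": 0,"wy": 0,"wz": -0.07},
    {"x": 0.22,"y": -0.99,"z": 0,"wx": 0,"wy": 0,"wz": -0.07},
    {"x": 0.22,"y": -0.99,"z": 0,"wx": 0,"wy": 0,"wz": -0.07},
    {"x": 0.22,"y": -0.99,"z": 0,"wx": 0,"wy": 0,"wz": -0.07}
  ]
}}

```text
time: 3.8
ee_pos: [0.399, -0.219, 0.2278]
ee_rot: [0.938, 0.346, -0.0, -0.0]
force: [0.3, -0.4, 0.1]
width: 0.0598
```

Emit:
{"name": "carry_out", "arguments": {
  "plan": [
    {"x": 0.22,"y": -0.99,"z": 0,"wx": 0,"wy": 0,"wz": -0.07},
    {"x": 0.22,"y": -0.99,"z": 0,"wx": 0,"wy": 0,"wz": -0.07},
    {"x": 0.22,"y": -0.99,"z": 0,"wx": 0,"wy": 0,"wz": -0.07},
    {"x": 0.22,"y": -0.99,"z": 0,"wx": 0,"wy": 0,"wz": -0.07},
    {"x": 0,"y": 0,"z": 0,"wx": 0,"wy": 0,"wz": 0},
    {"x": 0,"y": 0,"z": 0,"wx": 0,"wy": 0,"wz": 0}
  ]
}}

```text
time: 4.4
ee_pos: [0.4163, -0.2972, 0.2276]
ee_rot: [0.97, 0.243, -0.0, -0.0]
force: [-0.4, 0.5, -0.2]
width: 0.0603
```

Run:
```python
from h import *
d=snap('wrist','w1');crop('w1',0,0,512,384,1.56,'w1b')
print({k:np.round(v,4).tolist() for k,v in get_state().items()})
```

```text
{'time': 4.45, 'joint_positions': [-0.7105, 0.2812, 1.7498, 0.0001, 1.1114, 0.3695], 'dq': [0.0071, -0.0082, 0.0044, -0.0017, 0.0011, 0.001], 'tau': [-0.5986, -45.4282, -29.0478, -0.0201, -0.0221, 0.0162], 'ee_pos': [0.4163, -0.2968, 0.2277], 'ee_rot': [0.9701, 0.2429, -0.0002, -0.0003], 'force': [0.2553, 0.6484, 0.8017], 'moment': [0.0207, 0.001, -0.0809], 'width': 0.0605}
```

View pics/w1b.png

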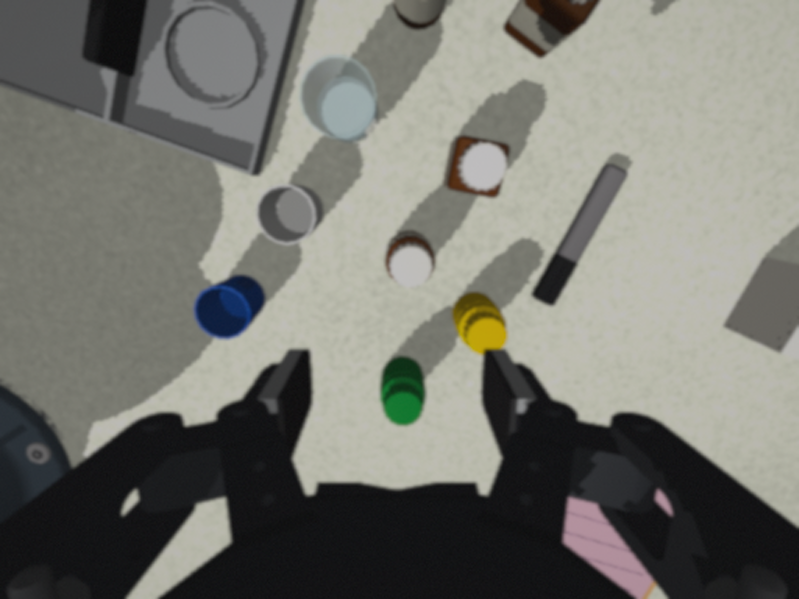

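Run:
```python
from h import *
W=load('w1');
def t(u,v,z): return np.round(at(W,u/1.56,v/1.56,z),4)
print('cam',ray(W,256,192))
print('round',t(410,266,.064),'sq',t(484,166,.064),'cup',t(288,213,.048))
print('jaw dir deg', np.degrees(2*np.arctan2(.2429,.9701))-90)
crop('w1',270,75,80,110,6,'w1c')
```

```text
cam (array([ 0.47526873, -0.26619928,  0.37359548]), array([-0.24768704, -0.13864738, -0.959043  ]))
round [ 0.4219 -0.3056  0.064 ] sq [ 0.5088 -0.3171  0.064 ] cup [ 0.4116 -0.2067  0.048 ]
jaw dir deg -61.88582622812815
```

View pics/w1c.png

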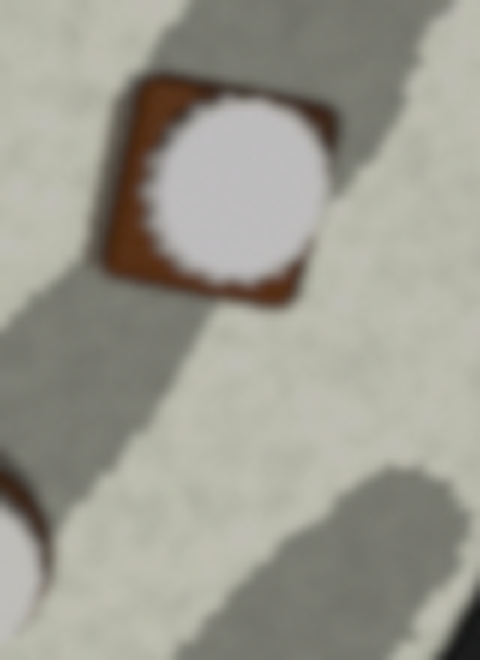

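Emit:
{"name": "carry_out", "arguments": {
  "plan": [
    {"x": 0.1,"y": -0.15,"z": -0.8,"wx": 0,"wy": 0,"wz": 0},
    {"x": 0.1,"y": -0.15,"z": -0.9,"wx": 0,"wy": 0,"wz": 0},
    {"x": 0.08,"y": -0.05,"z": -0.9,"wx": 0,"wy": 0,"wz": 0},
    {"x": 0,"y": 0,"z": -0.9,"wx": 0,"wy": 0,"wz": 0},
    {"x": 0,"y": 0,"z": -0.9,"wx": 0,"wy": 0,"wz": 0},
    {"x": 0,"y": 0,"z": -0.9,"wx": 0,"wy": 0,"wz": 0},
    {"x": 0,"y": 0,"z": -0.9,"wx": 0,"wy": 0,"wz": 0},
    {"x": 0,"y": 0,"z": -0.9,"wx": 0,"wy": 0,"wz": 0},
    {"x": 0,"y": 0,"z": -0.9,"wx": 0,"wy": 0,"wz": 0},
    {"x": 0,"y": 0,"z": -0.8,"wx": 0,"wy": 0,"wz": 0},
    {"x": 0,"y": 0,"z": -0.4,"wx": 0,"wy": 0,"wz": 0},
    {"x": 0,"y": 0,"z": 0,"wx": 0,"wy": 0,"wz": 0}
  ]
}}

```text
time: 5.65
ee_pos: [0.4218, -0.3036, 0.0433]
ee_rot: [0.97, 0.243, -0.0, -0.001]
force: [-0.6, 0.7, 0.4]
width: 0.0603
```

Emit:
{"name": "carry_out", "arguments": {
  "plan": [
    {"x": 0,"y": 0,"z": 0,"wx": 0,"wy": 0,"wz": 0},
    {"x": 0,"y": 0,"z": 0,"wx": 0,"wy": 0,"wz": 0},
    {"x": 0,"y": 0,"z": 0,"wx": 0,"wy": 0,"wz": 0},
    {"x": 0,"y": 0,"z": 0,"wx": 0,"wy": 0,"wz": 0},
    {"x": 0,"y": 0,"z": 0,"wx": 0,"wy": 0,"wz": 0},
    {"x": 0,"y": 0,"z": 0,"wx": 0,"wy": 0,"wz": 0}
  ],
  "gripper": 1,
  "newtons": 30
}}

```text
time: 6.25
ee_pos: [0.4226, -0.3048, 0.0448]
ee_rot: [0.97, 0.242, 0.0, 0.001]
force: [-0.3, 0.3, 7.0]
width: 0.0306
```

Run:
```python
from h import *
d=snap('wrist','w2')
print({k:np.round(v,4).tolist() for k,v in get_state().items()})
```

```text
{'time': 6.3, 'joint_positions': [-0.7142, 0.5666, 1.858, 0.0001, 0.7155, 0.3669], 'dq': [0.0003, 0.0007, 0.001, 0.0001, 0.0016, 0.0008], 'tau': [-0.229, -49.8663, -18.4944, -0.1021, -0.3454, 0.0011], 'ee_pos': [0.4226, -0.3048, 0.0448], 'ee_rot': [0.9702, 0.2424, 0.0005, 0.0006], 'force': [-0.3626, 0.6015, 6.3705], 'moment': [0.2518, 0.1038, 0.0063], 'width': 0.0306}
```

View pics/w2.png

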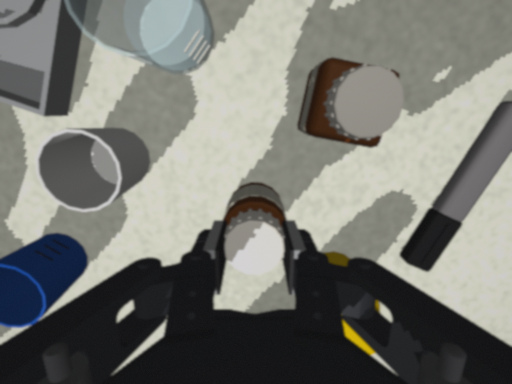

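Run:
```python
from h import *
W=load('w2')
print(at(W,254,246,.064),at(W,254,246,.075),'tcp px',proj(W,[.4226,-.3048,.0448]),proj(W,[.4226,-.3048,.0388]),proj(W,[.4226,-.3048,.064]))
crop('w2',150,150,220,220,3.2,'w2c')
d=snap('scene','s2');crop('s2',100,100,130,150,5,'s2c');
```

```text
[ 0.42281058 -0.30488496  0.064     ] [ 0.42788543 -0.30217322  0.075     ] tcp px [253.68890859 230.58681625] [253.69624315 226.41370942] [253.66136673 246.25714627]
```

View pics/w2c.png

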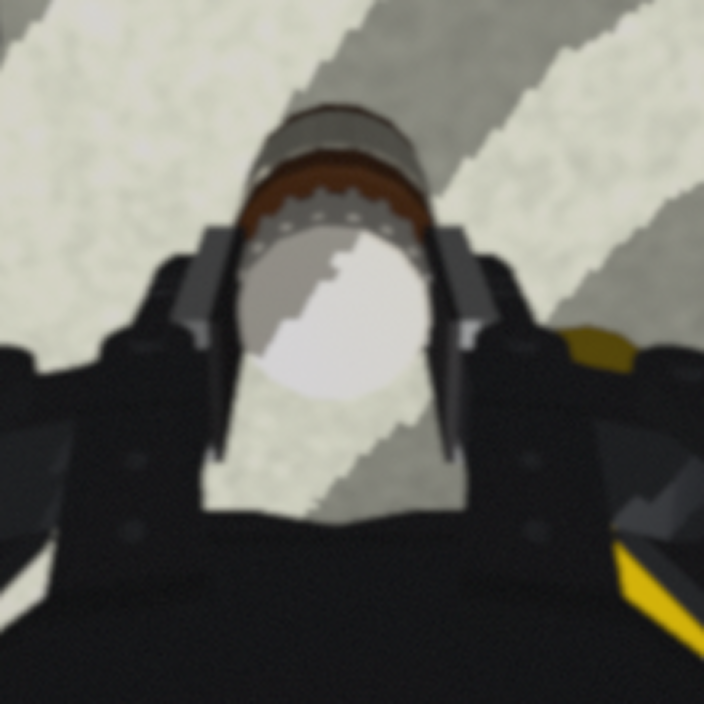

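View pics/s2c.png

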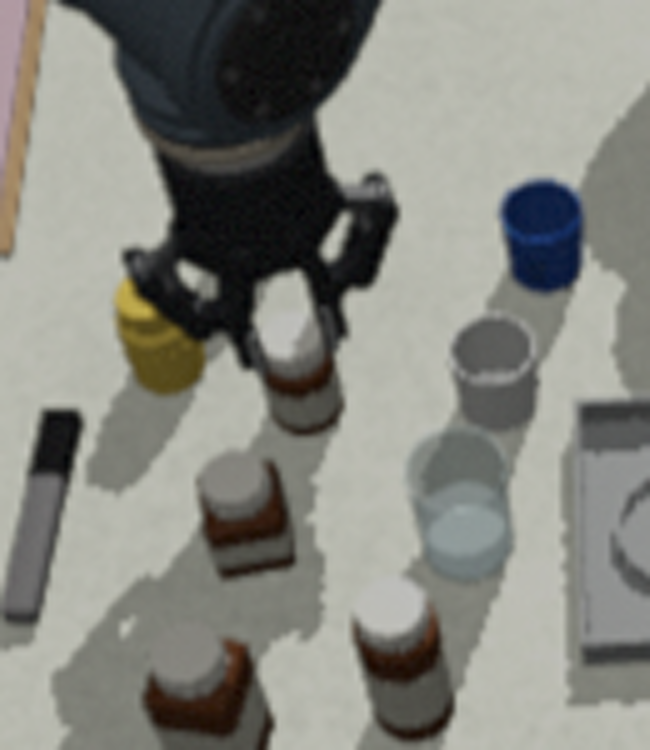

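Run:
```python
from h import *
from scipy.spatial.transform import Rotation as R
W=load('w2'); r=R.from_quat(get_state()['ee_rot']).as_matrix(); p=np.array(get_state()['ee_pos'])
for tz in(.025,.015,.006,-.005,-.015):
    for tx in(.011,-.011):
        q=[(proj(W,p+r@[tx,s*.0153,tz])-150)*3.2 for s in(1,-1)];print(tz,tx,np.round(q,0).tolist())
```

```text
0.025 0.011 [[406.0, 158.0], [258.0, 157.0]]
0.025 -0.011 [[404.0, 256.0], [260.0, 256.0]]
0.015 0.011 [[410.0, 173.0], [253.0, 173.0]]
0.015 -0.011 [[408.0, 277.0], [256.0, 277.0]]
0.006 0.011 [[414.0, 189.0], [249.0, 189.0]]
0.006 -0.011 [[411.0, 297.0], [252.0, 297.0]]
-0.005 0.011 [[420.0, 211.0], [243.0, 211.0]]
-0.005 -0.011 [[417.0, 326.0], [246.0, 326.0]]
-0.015 0.011 [[426.0, 234.0], [237.0, 234.0]]
-0.015 -0.011 [[422.0, 355.0], [241.0, 355.0]]
```

Run:
```python
from h import *
from scipy.spatial.transform import Rotation as R
W=load('w1'); r=R.from_quat([.9701,.2429,0,0]).as_matrix(); p=np.array([.4163,-.2968,.2277])
for tz in(.025,.015,.006,-.005,-.015):
    for tx in(.011,-.011):
        q=[(proj(W,p+r@[tx,s*.030,tz]))*1.56 for s in(1,-1)];print(tz,tx,np.round(q,0).tolist())
crop('w1',130,190,250,194,3.2,'w1d')
```

```text
0.025 0.011 [[466.0, 311.0], [324.0, 311.0]]
0.025 -0.011 [[464.0, 359.0], [326.0, 359.0]]
0.015 0.011 [[470.0, 318.0], [320.0, 318.0]]
0.015 -0.011 [[468.0, 369.0], [323.0, 369.0]]
0.006 0.011 [[474.0, 326.0], [316.0, 326.0]]
0.006 -0.011 [[471.0, 379.0], [319.0, 379.0]]
-0.005 0.011 [[479.0, 337.0], [310.0, 337.0]]
-0.005 -0.011 [[476.0, 393.0], [313.0, 393.0]]
-0.015 0.011 [[485.0, 348.0], [304.0, 348.0]]
-0.015 -0.011 [[481.0, 407.0], [308.0, 407.0]]
```

View pics/w1d.png

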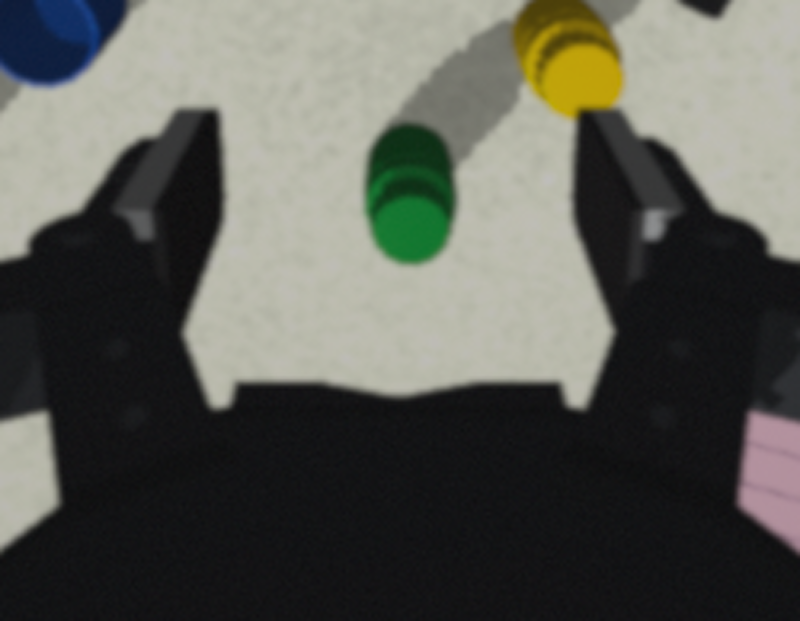

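Emit:
{"name": "carry_out", "arguments": {
  "plan": [
    {"x": 0,"y": 0,"z": 0.5,"wx": 0,"wy": 0,"wz": 0},
    {"x": 0,"y": 0,"z": 0.9,"wx": 0,"wy": 0,"wz": 0},
    {"x": 0,"y": 0,"z": 0.9,"wx": 0,"wy": 0,"wz": 0},
    {"x": 0,"y": 0,"z": 0.9,"wx": 0,"wy": 0,"wz": 0},
    {"x": 0,"y": 0,"z": 0.9,"wx": 0,"wy": 0,"wz": 0},
    {"x": 0,"y": 0,"z": 0.9,"wx": 0,"wy": 0,"wz": 0},
    {"x": 0.1,"y": 0.4,"z": 0.9,"wx": 0,"wy": 0,"wz": 0.05},
    {"x": 0.2,"y": 0.8,"z": 0.9,"wx": 0,"wy": 0,"wz": 0.05},
    {"x": 0.24,"y": 0.97,"z": 0.9,"wx": 0,"wy": 0,"wz": 0.05},
    {"x": 0.24,"y": 0.97,"z": 0.5,"wx": 0,"wy": 0,"wz": 0.05},
    {"x": 0.24,"y": 0.97,"z": 0,"wx": 0,"wy": 0,"wz": 0.05},
    {"x": 0.24,"y": 0.97,"z": 0,"wx": 0,"wy": 0,"wz": 0.05}
  ]
}}

```text
time: 7.55
ee_pos: [0.4474, -0.202, 0.2089]
ee_rot: [0.935, 0.355, 0.0, 0.0]
force: [0.5, 0.9, -1.3]
width: 0.0304
```

Emit:
{"name": "carry_out", "arguments": {
  "plan": [
    {"x": 0.24,"y": 0.97,"z": 0,"wx": 0,"wy": 0,"wz": 0.05},
    {"x": 0.24,"y": 0.97,"z": 0,"wx": 0,"wy": 0,"wz": 0.05},
    {"x": 0.24,"y": 0.97,"z": 0,"wx": 0,"wy": 0,"wz": 0.05},
    {"x": 0.24,"y": 0.97,"z": 0,"wx": 0,"wy": 0,"wz": 0.05},
    {"x": 0.24,"y": 0.97,"z": 0,"wx": 0,"wy": 0,"wz": 0.05},
    {"x": 0.24,"y": 0.97,"z": 0,"wx": 0,"wy": 0,"wz": 0.05},
    {"x": 0.24,"y": 0.97,"z": 0,"wx": 0,"wy": 0,"wz": 0.05},
    {"x": 0.24,"y": 0.97,"z": 0,"wx": 0,"wy": 0,"wz": 0.05},
    {"x": 0.24,"y": 0.97,"z": 0,"wx": 0,"wy": 0,"wz": 0.05},
    {"x": 0.24,"y": 0.97,"z": 0,"wx": 0,"wy": 0,"wz": 0.05},
    {"x": 0.24,"y": 0.97,"z": 0,"wx": 0,"wy": 0,"wz": 0.05},
    {"x": 0.24,"y": 0.97,"z": 0,"wx": 0,"wy": 0,"wz": 0.05}
  ]
}}

```text
time: 8.75
ee_pos: [0.5049, 0.0308, 0.2085]
ee_rot: [0.826, 0.564, 0.0, 0.0]
force: [-0.1, -0.3, -0.1]
width: 0.0308
```

Emit:
{"name": "carry_out", "arguments": {
  "plan": [
    {"x": 0.24,"y": 0.97,"z": 0,"wx": 0,"wy": 0,"wz": 0.05},
    {"x": 0.24,"y": 0.97,"z": 0,"wx": 0,"wy": 0,"wz": 0.05},
    {"x": 0.24,"y": 0.97,"z": 0,"wx": 0,"wy": 0,"wz": 0.05},
    {"x": 0.24,"y": 0.97,"z": 0,"wx": 0,"wy": 0,"wz": 0.05},
    {"x": 0.24,"y": 0.97,"z": 0,"wx": 0,"wy": 0,"wz": 0.05},
    {"x": 0.24,"y": 0.97,"z": 0,"wx": 0,"wy": 0,"wz": 0.05},
    {"x": 0.24,"y": 0.97,"z": 0,"wx": 0,"wy": 0,"wz": 0.05},
    {"x": 0.24,"y": 0.97,"z": 0,"wx": 0,"wy": 0,"wz": 0.05},
    {"x": 0.24,"y": 0.97,"z": 0,"wx": 0,"wy": 0,"wz": 0.05},
    {"x": 0.24,"y": 0.97,"z": 0,"wx": 0,"wy": 0,"wz": 0.05},
    {"x": 0,"y": 0,"z": 0,"wx": 0,"wy": 0,"wz": 0},
    {"x": 0,"y": 0,"z": 0,"wx": 0,"wy": 0,"wz": 0}
  ]
}}

```text
time: 9.95
ee_pos: [0.5527, 0.2238, 0.2081]
ee_rot: [0.701, 0.714, -0.0, 0.0]
force: [-0.5, 0.2, -0.9]
width: 0.0305
```

Run:
```python
from h import *
d=snap('wrist','w3');crop('w3',0,0,512,384,1.56,'w3b')
d=snap('top','t3');crop('t3',20,20,250,210,3.2,'t3b')
print({k:np.round(v,4).tolist() for k,v in get_state().items()})
```

```text
{'time': 10.05, 'joint_positions': [0.3058, 0.4542, 1.5484, -0.0002, 1.1392, 0.2885], 'dq': [-0.0036, 0.0005, -0.0007, 0.0031, -0.0045, -0.0001], 'tau': [0.5427, -56.8187, -29.5794, 0.0154, 0.0041, 0.0001], 'ee_pos': [0.5527, 0.2232, 0.2081], 'ee_rot': [0.7009, 0.7132, -0.0001, 0.0], 'force': [-0.8127, 0.1339, 0.1044], 'moment': [0.0103, -0.0188, -0.0293], 'width': 0.0308}
```

View pics/w3b.png

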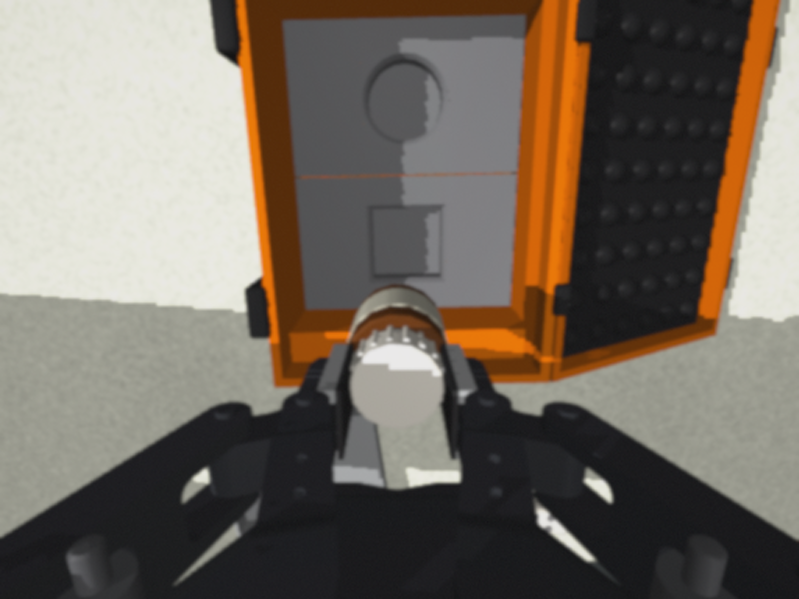

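View pics/t3b.png

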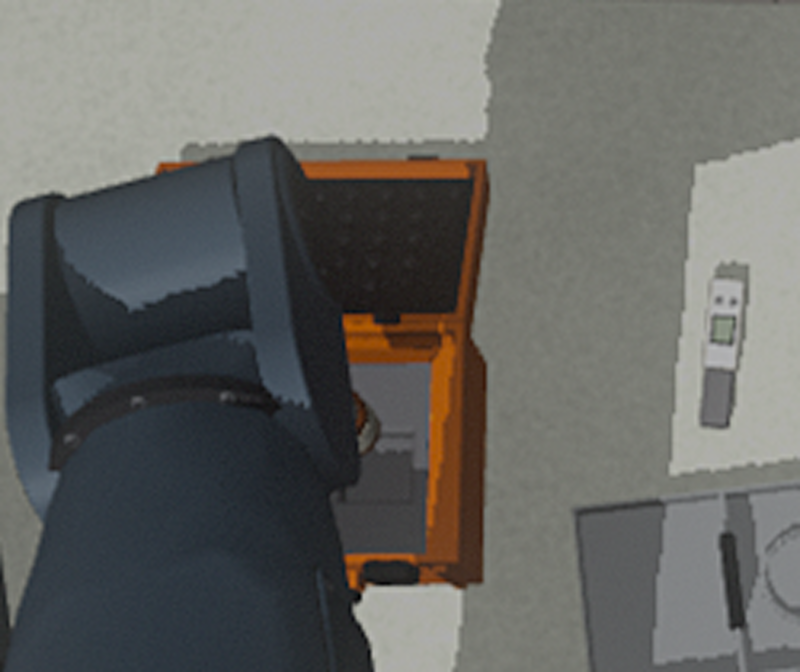

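Run:
```python
from h import *
W=load('w3');
def t(u,v,z): return np.round(at(W,(u+.5)/1.56-.5,(v+.5)/1.56-.5,z),4)
print('round',t(404,98,.028))
q=[t(*p,.028) for p in[(370,205),(442,205),(441,278),(371,277)]];print('sq',q,np.mean(q,0))
f=[t(*p,.028) for p in[(283,20),(525,14),(511,306),(306,312)]];print('foam',f,np.mean(f,0))
print('seam',t(302,177,.028),t(518,172,.028))
print('held cap',t(397,385,.208+.019), t(397,385,.208+.015))
crop('w3',175,0,190,200,4,'w3c')
```

```text
round [0.5546 0.3433 0.028 ]
sq [array([0.5308, 0.2686, 0.028 ]), array([0.585 , 0.2696, 0.028 ]), array([0.5869, 0.2131, 0.028 ]), array([0.5317, 0.2128, 0.028 ])] [0.5586   0.241025 0.028   ]
foam [array([0.4717, 0.3903, 0.028 ]), array([0.635 , 0.3969, 0.028 ]), array([0.6442, 0.1911, 0.028 ]), array([0.4793, 0.1828, 0.028 ])] [0.55755  0.290275 0.028   ]
seam [0.4804 0.288  0.028 ] [0.64   0.2945 0.028 ]
held cap [0.552  0.2238 0.227 ] [0.5521 0.2217 0.223 ]
```

View pics/w3c.png

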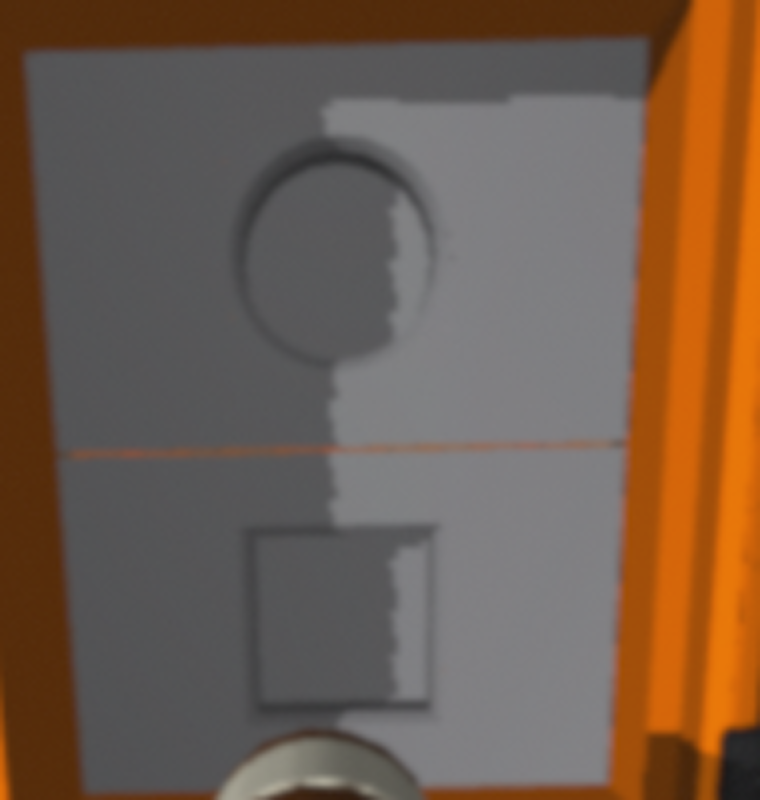

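Emit:
{"name": "carry_out", "arguments": {
  "plan": [
    {"x": 0.02,"y": 0.98,"z": 0,"wx": 0,"wy": 0,"wz": 0.02},
    {"x": 0.02,"y": 0.98,"z": 0,"wx": 0,"wy": 0,"wz": 0.02},
    {"x": 0.02,"y": 0.98,"z": 0,"wx": 0,"wy": 0,"wz": 0},
    {"x": 0.02,"y": 0.98,"z": 0,"wx": 0,"wy": 0,"wz": 0},
    {"x": 0.02,"y": 0.98,"z": 0,"wx": 0,"wy": 0,"wz": 0},
    {"x": 0.02,"y": 0.98,"z": 0,"wx": 0,"wy": 0,"wz": 0},
    {"x": 0,"y": 0.08,"z": -0.5,"wx": 0,"wy": 0,"wz": 0},
    {"x": 0,"y": 0,"z": -0.9,"wx": 0,"wy": 0,"wz": 0},
    {"x": 0,"y": 0,"z": -0.9,"wx": 0,"wy": 0,"wz": 0},
    {"x": 0,"y": 0,"z": -0.9,"wx": 0,"wy": 0,"wz": 0},
    {"x": 0,"y": 0,"z": -0.9,"wx": 0,"wy": 0,"wz": 0},
    {"x": 0,"y": 0,"z": -0.9,"wx": 0,"wy": 0,"wz": 0}
  ]
}}

```text
time: 11.25
ee_pos: [0.5552, 0.3429, 0.1065]
ee_rot: [0.689, 0.724, -0.0, -0.0]
force: [1.2, -0.6, -0.3]
width: 0.0305
```

Emit:
{"name": "carry_out", "arguments": {
  "plan": [
    {"x": 0,"y": 0,"z": -0.9,"wx": 0,"wy": 0,"wz": 0},
    {"x": 0,"y": 0,"z": -0.6,"wx": 0,"wy": 0,"wz": 0},
    {"x": 0,"y": 0,"z": 0,"wx": 0,"wy": 0,"wz": 0}
  ]
}}

```text
time: 11.55
ee_pos: [0.5545, 0.3426, 0.0759]
ee_rot: [0.689, 0.724, -0.002, -0.0]
force: [0.0, 0.3, -1.2]
width: 0.0306
```

Run:
```python
from h import *
d=snap('wrist','w4');crop('w4',0,0,512,384,1.56,'w4b')
print({k:np.round(v,4).tolist() for k,v in get_state().items() if k in('ee_pos','force','width')})
```

```text
{'ee_pos': [0.5551, 0.343, 0.0773], 'force': [0.4767, -0.8848, 0.1429], 'width': 0.0309}
```

View pics/w4b.png

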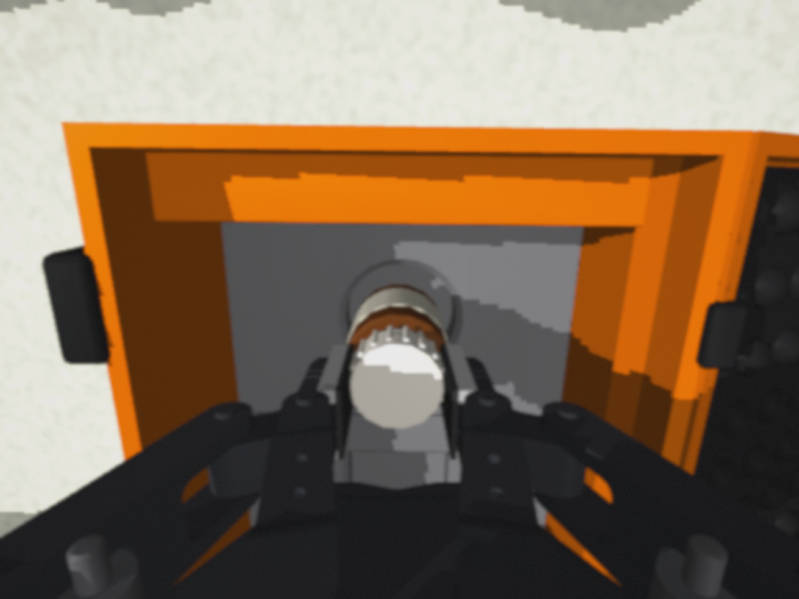

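Emit:
{"name": "carry_out", "arguments": {
  "plan": [
    {"x": 0.04,"y": 0,"z": -0.45,"wx": 0,"wy": 0,"wz": 0},
    {"x": 0,"y": 0,"z": -0.4,"wx": 0,"wy": 0,"wz": 0},
    {"x": 0,"y": 0,"z": -0.2,"wx": 0,"wy": 0,"wz": 0},
    {"x": 0,"y": 0,"z": 0,"wx": 0,"wy": 0,"wz": 0}
  ]
}}

```text
time: 12.0
ee_pos: [0.5559, 0.343, 0.0562]
ee_rot: [0.689, 0.724, -0.0, -0.0]
force: [-0.6, 0.5, -1.6]
width: 0.0305
```

Emit:
{"name": "carry_out", "arguments": {
  "plan": [
    {"x": 0,"y": 0,"z": -0.07,"wx": 0,"wy": 0,"wz": 0},
    {"x": 0,"y": 0,"z": 0,"wx": 0,"wy": 0,"wz": 0}
  ]
}}

```text
time: 12.2
ee_pos: [0.5562, 0.3432, 0.0556]
ee_rot: [0.689, 0.725, 0.0, 0.0]
force: [-0.4, 0.3, -0.6]
width: 0.0308
```

Emit:
{"name": "carry_out", "arguments": {
  "plan": [
    {"x": 0,"y": 0,"z": 0,"wx": 0,"wy": 0,"wz": 0},
    {"x": 0,"y": 0,"z": 0,"wx": 0,"wy": 0,"wz": 0},
    {"x": 0,"y": 0,"z": 0,"wx": 0,"wy": 0,"wz": 0},
    {"x": 0,"y": 0,"z": 0,"wx": 0,"wy": 0,"wz": 0},
    {"x": 0,"y": 0,"z": 0.5,"wx": 0,"wy": 0,"wz": 0},
    {"x": 0,"y": 0,"z": 0.9,"wx": 0,"wy": 0,"wz": 0},
    {"x": 0,"y": 0,"z": 0.9,"wx": 0,"wy": 0,"wz": 0},
    {"x": 0,"y": 0,"z": 0.9,"wx": 0,"wy": 0,"wz": 0},
    {"x": 0,"y": 0,"z": 0.9,"wx": 0,"wy": 0,"wz": 0},
    {"x": 0,"y": -0.5,"z": 0.9,"wx": 0,"wy": 0,"wz": 0},
    {"x": 0,"y": -0.9,"z": 0.9,"wx": 0,"wy": 0,"wz": 0},
    {"x": 0,"y": -0.9,"z": 0.9,"wx": 0,"wy": 0,"wz": 0}
  ],
  "gripper": -0.41
}}

```text
time: 13.4
ee_pos: [0.556, 0.2961, 0.1929]
ee_rot: [0.689, 0.725, 0.0, 0.0]
force: [-0.0, -0.7, 0.5]
width: 0.0601
```

Run:
```python
from h import *
d=snap('wrist','w5');crop('w5',0,0,512,384,1.56,'w5b')
print({k:np.round(v,4).tolist() for k,v in get_state().items()})
```

```text
{'time': 13.45, 'joint_positions': [0.4123, 0.5255, 1.4656, -0.0009, 1.1465, 0.3638], 'dq': [0.0238, 0.0242, -0.0192, 0.0014, -0.0443, 0.0489], 'tau': [6.9688, -48.2158, -23.2781, 0.6329, -0.3971, 0.2975], 'ee_pos': [0.5574, 0.2943, 0.1961], 'ee_rot': [0.6896, 0.7242, 0.0016, 0.0011], 'force': [2.8036, -0.5075, 3.3863], 'moment': [-0.0108, -0.0482, 0.0221], 'width': 0.0605}
```

View pics/w5b.png

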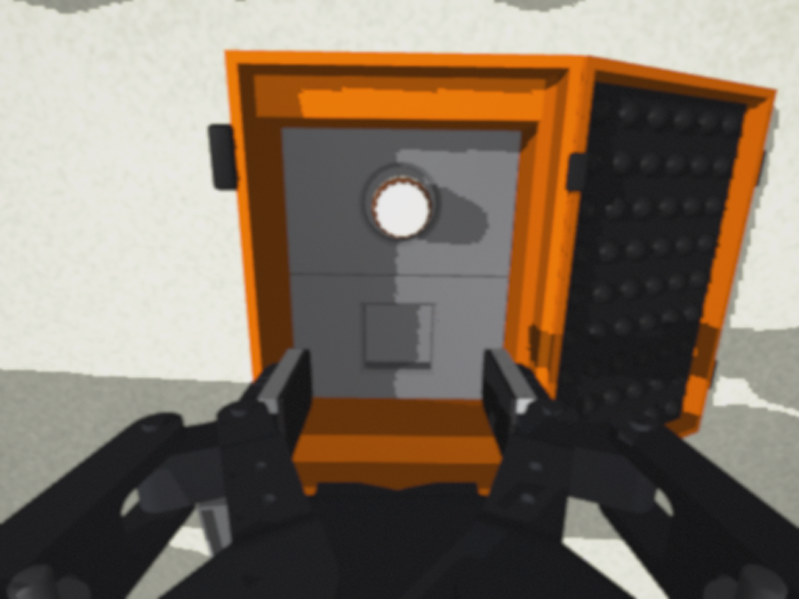

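Emit:
{"name": "carry_out", "arguments": {
  "plan": [
    {"x": -0.08,"y": -0.98,"z": 0.3,"wx": 0,"wy": 0,"wz": -0.054},
    {"x": -0.08,"y": -0.98,"z": 0,"wx": 0,"wy": 0,"wz": -0.054},
    {"x": -0.08,"y": -0.98,"z": 0,"wx": 0,"wy": 0,"wz": -0.054},
    {"x": -0.08,"y": -0.98,"z": 0,"wx": 0,"wy": 0,"wz": -0.054},
    {"x": -0.08,"y": -0.98,"z": 0,"wx": 0,"wy": 0,"wz": -0.054},
    {"x": -0.08,"y": -0.98,"z": 0,"wx": 0,"wy": 0,"wz": -0.054},
    {"x": -0.08,"y": -0.98,"z": 0,"wx": 0,"wy": 0,"wz": -0.054},
    {"x": -0.08,"y": -0.98,"z": 0,"wx": 0,"wy": 0,"wz": -0.054},
    {"x": -0.08,"y": -0.98,"z": 0,"wx": 0,"wy": 0,"wz": -0.054},
    {"x": -0.08,"y": -0.98,"z": 0,"wx": 0,"wy": 0,"wz": -0.054},
    {"x": -0.08,"y": -0.98,"z": 0,"wx": 0,"wy": 0,"wz": -0.054},
    {"x": -0.08,"y": -0.98,"z": 0,"wx": 0,"wy": 0,"wz": -0.054}
  ]
}}

```text
time: 14.65
ee_pos: [0.5361, 0.0602, 0.1967]
ee_rot: [0.851, 0.526, -0.001, -0.0]
force: [-0.3, -0.4, -0.3]
width: 0.0604
```

Emit:
{"name": "carry_out", "arguments": {
  "plan": [
    {"x": -0.08,"y": -0.98,"z": 0,"wx": 0,"wy": 0,"wz": -0.054},
    {"x": -0.08,"y": -0.98,"z": 0,"wx": 0,"wy": 0,"wz": -0.054},
    {"x": -0.08,"y": -0.98,"z": 0,"wx": 0,"wy": 0,"wz": -0.054},
    {"x": -0.08,"y": -0.98,"z": 0,"wx": 0,"wy": 0,"wz": -0.054},
    {"x": -0.08,"y": -0.98,"z": 0,"wx": 0,"wy": 0,"wz": -0.054},
    {"x": -0.08,"y": -0.98,"z": 0,"wx": 0,"wy": 0,"wz": -0.054},
    {"x": -0.08,"y": -0.98,"z": 0,"wx": 0,"wy": 0,"wz": -0.054},
    {"x": -0.08,"y": -0.98,"z": 0,"wx": 0,"wy": 0,"wz": -0.054},
    {"x": -0.08,"y": -0.98,"z": 0,"wx": 0,"wy": 0,"wz": -0.054},
    {"x": -0.08,"y": -0.98,"z": 0,"wx": 0,"wy": 0,"wz": -0.054},
    {"x": -0.08,"y": -0.98,"z": 0,"wx": 0,"wy": 0,"wz": -0.054},
    {"x": -0.08,"y": -0.98,"z": 0,"wx": 0,"wy": 0,"wz": -0.054}
  ]
}}

```text
time: 15.85
ee_pos: [0.5165, -0.1746, 0.1968]
ee_rot: [0.956, 0.295, -0.001, -0.0]
force: [0.4, 0.6, -0.5]
width: 0.0603
```

Emit:
{"name": "carry_out", "arguments": {
  "plan": [
    {"x": -0.08,"y": -0.98,"z": 0,"wx": 0,"wy": 0,"wz": -0.054},
    {"x": -0.08,"y": -0.98,"z": 0,"wx": 0,"wy": 0,"wz": -0.054},
    {"x": -0.08,"y": -0.98,"z": 0,"wx": 0,"wy": 0,"wz": -0.054},
    {"x": -0.08,"y": -0.98,"z": 0,"wx": 0,"wy": 0,"wz": -0.054},
    {"x": -0.08,"y": -0.98,"z": 0,"wx": 0,"wy": 0,"wz": -0.054},
    {"x": -0.08,"y": -0.98,"z": 0,"wx": 0,"wy": 0,"wz": -0.054},
    {"x": -0.08,"y": -0.98,"z": 0,"wx": 0,"wy": 0,"wz": -0.054},
    {"x": 0,"y": 0,"z": 0,"wx": 0,"wy": 0,"wz": 0},
    {"x": 0,"y": 0,"z": 0,"wx": 0,"wy": 0,"wz": 0}
  ]
}}

```text
time: 16.75
ee_pos: [0.5062, -0.3107, 0.1972]
ee_rot: [0.988, 0.152, -0.0, -0.0]
force: [0.2, 0.2, 0.1]
width: 0.0604
```

Run:
```python
from h import *
d=snap('wrist','w6');crop('w6',0,0,512,384,1.56,'w6b')
print({k:np.round(v,4).tolist() for k,v in get_state().items()})
print(at(load('w5'),402/1.56,208/1.56,.074))
```

```text
{'time': 16.8, 'joint_positions': [-0.6282, 0.4618, 1.5653, 0.0002, 1.1152, 0.6368], 'dq': [0.0145, -0.004, 0.0039, -0.0014, 0.0001, -0.001], 'tau': [-0.9333, -56.2318, -28.9631, -0.0322, -0.0112, 0.0142], 'ee_pos': [0.5064, -0.3103, 0.1972], 'ee_rot': [0.9883, 0.1522, -0.0002, -0.0003], 'force': [-0.4044, 0.099, 0.0985], 'moment': [-0.0203, 0.0167, -0.0211], 'width': 0.0601}
[0.55622837 0.34350237 0.074     ]
```

View pics/w6b.png

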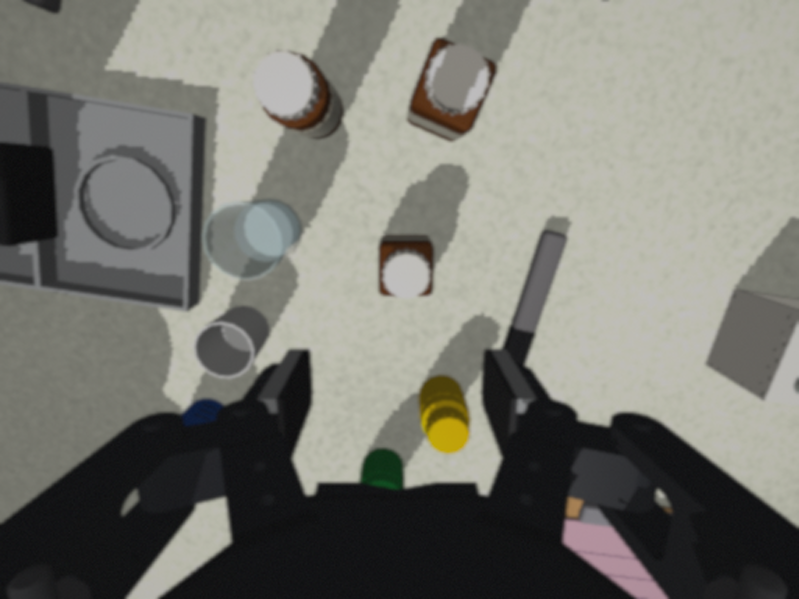

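Run:
```python
from h import *
print(at(load('w6'),407.5/1.56-.2,274.5/1.56-.2,.064))
```

```text
[ 0.51019522 -0.31744259  0.064     ]
```

Emit:
{"name": "carry_out", "arguments": {
  "plan": [
    {"x": 0.1,"y": -0.2,"z": -0.8,"wx": 0,"wy": 0,"wz": 0},
    {"x": 0.03,"y": -0.1,"z": -0.9,"wx": 0,"wy": 0,"wz": 0},
    {"x": 0,"y": 0,"z": -0.9,"wx": 0,"wy": 0,"wz": 0},
    {"x": 0,"y": 0,"z": -0.9,"wx": 0,"wy": 0,"wz": 0},
    {"x": 0,"y": 0,"z": -0.9,"wx": 0,"wy": 0,"wz": 0},
    {"x": 0,"y": 0,"z": -0.9,"wx": 0,"wy": 0,"wz": 0},
    {"x": 0,"y": 0,"z": 0,"wx": 0,"wy": 0,"wz": 0}
  ]
}}

```text
time: 17.5
ee_pos: [0.508, -0.315, 0.0883]
ee_rot: [0.988, 0.153, -0.002, -0.002]
force: [-0.1, 0.4, 0.2]
width: 0.0599
```

Emit:
{"name": "carry_out", "arguments": {
  "plan": [
    {"x": 0.03,"y": -0.03,"z": -0.9,"wx": 0,"wy": 0,"wz": 0},
    {"x": 0,"y": 0,"z": -0.9,"wx": 0,"wy": 0,"wz": 0},
    {"x": 0,"y": 0,"z": -0.35,"wx": 0,"wy": 0,"wz": 0},
    {"x": 0,"y": 0,"z": 0,"wx": 0,"wy": 0,"wz": 0},
    {"x": 0,"y": 0,"z": 0,"wx": 0,"wy": 0,"wz": 0}
  ]
}}

```text
time: 18.0
ee_pos: [0.5102, -0.3172, 0.0493]
ee_rot: [0.988, 0.152, 0.0, 0.0]
force: [0.8, 0.3, 0.9]
width: 0.0606
```

Emit:
{"name": "carry_out", "arguments": {
  "plan": [
    {"x": 0,"y": 0,"z": 0,"wx": 0,"wy": 0,"wz": 0},
    {"x": 0,"y": 0,"z": 0,"wx": 0,"wy": 0,"wz": 0},
    {"x": 0,"y": 0,"z": 0,"wx": 0,"wy": 0,"wz": 0},
    {"x": 0,"y": 0,"z": 0,"wx": 0,"wy": 0,"wz": 0},
    {"x": 0,"y": 0,"z": 0,"wx": 0,"wy": 0,"wz": 0},
    {"x": 0,"y": 0,"z": 0,"wx": 0,"wy": 0,"wz": 0}
  ],
  "gripper": 1,
  "newtons": 30
}}

```text
time: 18.6
ee_pos: [0.5102, -0.3172, 0.0494]
ee_rot: [0.988, 0.152, 0.0, 0.0]
force: [-1.2, 1.1, 7.0]
width: 0.03
```

Emit:
{"name": "carry_out", "arguments": {
  "plan": [
    {"x": 0,"y": 0,"z": 0.5,"wx": 0,"wy": 0,"wz": 0},
    {"x": 0,"y": 0,"z": 0.9,"wx": 0,"wy": 0,"wz": 0},
    {"x": 0,"y": 0,"z": 0.9,"wx": 0,"wy": 0,"wz": 0},
    {"x": 0,"y": 0,"z": 0.9,"wx": 0,"wy": 0,"wz": 0},
    {"x": 0,"y": 0,"z": 0.9,"wx": 0,"wy": 0,"wz": 0},
    {"x": 0,"y": 0,"z": 0.9,"wx": 0,"wy": 0,"wz": 0},
    {"x": 0.08,"y": 0.4,"z": 0.9,"wx": 0,"wy": 0,"wz": 0.057},
    {"x": 0.08,"y": 0.8,"z": 0.9,"wx": 0,"wy": 0,"wz": 0.057},
    {"x": 0.08,"y": 0.97,"z": 0.9,"wx": 0,"wy": 0,"wz": 0.057},
    {"x": 0.08,"y": 0.97,"z": 0.5,"wx": 0,"wy": 0,"wz": 0.057},
    {"x": 0.08,"y": 0.97,"z": 0,"wx": 0,"wy": 0,"wz": 0.057},
    {"x": 0.08,"y": 0.97,"z": 0,"wx": 0,"wy": 0,"wz": 0.057}
  ]
}}

```text
time: 19.8
ee_pos: [0.5194, -0.2147, 0.2135]
ee_rot: [0.959, 0.284, 0.0, 0.0]
force: [-0.8, -0.1, -0.8]
width: 0.0306
```

Emit:
{"name": "carry_out", "arguments": {
  "plan": [
    {"x": 0.085,"y": 0.97,"z": 0,"wx": 0,"wy": 0,"wz": 0.057},
    {"x": 0.085,"y": 0.97,"z": 0,"wx": 0,"wy": 0,"wz": 0.057},
    {"x": 0.085,"y": 0.97,"z": 0,"wx": 0,"wy": 0,"wz": 0.057},
    {"x": 0.085,"y": 0.97,"z": 0,"wx": 0,"wy": 0,"wz": 0.057},
    {"x": 0.085,"y": 0.97,"z": 0,"wx": 0,"wy": 0,"wz": 0.057},
    {"x": 0.085,"y": 0.97,"z": 0,"wx": 0,"wy": 0,"wz": 0.057},
    {"x": 0.085,"y": 0.97,"z": 0,"wx": 0,"wy": 0,"wz": 0.057},
    {"x": 0.085,"y": 0.97,"z": 0,"wx": 0,"wy": 0,"wz": 0.057},
    {"x": 0.085,"y": 0.97,"z": 0,"wx": 0,"wy": 0,"wz": 0.057},
    {"x": 0.085,"y": 0.97,"z": 0,"wx": 0,"wy": 0,"wz": 0.057},
    {"x": 0.085,"y": 0.97,"z": 0,"wx": 0,"wy": 0,"wz": 0.057},
    {"x": 0.085,"y": 0.97,"z": 0,"wx": 0,"wy": 0,"wz": 0.057}
  ]
}}

```text
time: 21.0
ee_pos: [0.5397, 0.0181, 0.2132]
ee_rot: [0.849, 0.528, 0.0, 0.0]
force: [-0.3, -0.0, -0.8]
width: 0.0304
```

Emit:
{"name": "carry_out", "arguments": {
  "plan": [
    {"x": 0.085,"y": 0.97,"z": 0,"wx": 0,"wy": 0,"wz": 0.057},
    {"x": 0.085,"y": 0.97,"z": 0,"wx": 0,"wy": 0,"wz": 0.057},
    {"x": 0.085,"y": 0.97,"z": 0,"wx": 0,"wy": 0,"wz": 0.057},
    {"x": 0.085,"y": 0.97,"z": 0,"wx": 0,"wy": 0,"wz": 0.057},
    {"x": 0.085,"y": 0.97,"z": 0,"wx": 0,"wy": 0,"wz": 0.057},
    {"x": 0.085,"y": 0.97,"z": 0,"wx": 0,"wy": 0,"wz": 0.057},
    {"x": 0.085,"y": 0.97,"z": 0,"wx": 0,"wy": 0,"wz": 0.057},
    {"x": 0.085,"y": 0.97,"z": 0,"wx": 0,"wy": 0,"wz": 0.057},
    {"x": 0,"y": 0,"z": 0,"wx": 0,"wy": 0,"wz": 0.057},
    {"x": 0,"y": 0,"z": 0,"wx": 0,"wy": 0,"wz": 0.057},
    {"x": 0,"y": 0,"z": 0,"wx": 0,"wy": 0,"wz": 0.057}
  ]
}}

```text
time: 22.1
ee_pos: [0.5532, 0.1727, 0.2131]
ee_rot: [0.694, 0.72, 0.0, 0.0]
force: [-0.6, 0.5, -1.3]
width: 0.0301
```

Run:
```python
from h import *
d=snap('wrist','w7');crop('w7',0,0,512,384,1.56,'w7b')
print({k:np.round(v,4).tolist() for k,v in get_state().items()})
```

```text
{'time': 22.15, 'joint_positions': [0.2221, 0.4192, 1.5893, -0.0001, 1.1328, 0.1842], 'dq': [-0.002, 0.0009, 0.0001, -0.0001, -0.0016, 0.0884], 'tau': [0.1261, -54.6143, -29.2848, 0.0059, -0.0177, 0.4953], 'ee_pos': [0.5533, 0.1726, 0.2131], 'ee_rot': [0.6935, 0.7204, 0.0001, 0.0001], 'force': [0.1525, 0.6085, -1.0213], 'moment': [-0.0261, 0.0221, 0.0274], 'width': 0.0304}
```

View pics/w7b.png

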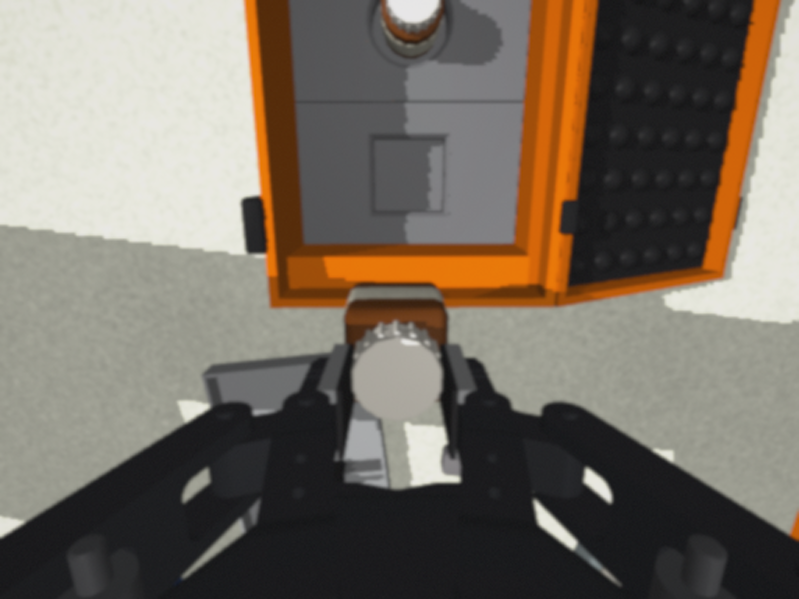

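Run:
```python
from h import *
W=load('w7')
q=[at(W,(u+.5)/1.56-.5,(v+.5)/1.56-.5,.028) for u,v in[(371,136),(447,136),(445,214),(371,213)]]
print(np.round(q,4),np.mean(q,0)); print(at(W,412/1.56,9/1.56,.074))
```

```text
[[0.5301 0.2665 0.028 ]
 [0.5859 0.2685 0.028 ]
 [0.5881 0.2121 0.028 ]
 [0.5312 0.2108 0.028 ]] [0.55883435 0.23948985 0.028     ]
[0.55574841 0.33377558 0.074     ]
```

Emit:
{"name": "carry_out", "arguments": {
  "plan": [
    {"x": 0.07,"y": 0.83,"z": 0,"wx": 0,"wy": 0,"wz": 0},
    {"x": 0.07,"y": 0.83,"z": 0,"wx": 0,"wy": 0,"wz": 0},
    {"x": 0.07,"y": 0.83,"z": 0,"wx": 0,"wy": 0,"wz": 0},
    {"x": 0.07,"y": 0.83,"z": 0,"wx": 0,"wy": 0,"wz": 0},
    {"x": 0,"y": 0,"z": -0.7,"wx": 0,"wy": 0,"wz": 0},
    {"x": 0,"y": 0,"z": -0.9,"wx": 0,"wy": 0,"wz": 0},
    {"x": 0,"y": 0,"z": -0.9,"wx": 0,"wy": 0,"wz": 0},
    {"x": 0,"y": 0,"z": -0.9,"wx": 0,"wy": 0,"wz": 0},
    {"x": 0,"y": 0,"z": -0.9,"wx": 0,"wy": 0,"wz": 0},
    {"x": 0,"y": 0,"z": -0.9,"wx": 0,"wy": 0,"wz": 0},
    {"x": 0,"y": 0,"z": -0.9,"wx": 0,"wy": 0,"wz": 0},
    {"x": 0,"y": 0,"z": 0,"wx": 0,"wy": 0,"wz": 0}
  ]
}}

```text
time: 23.35
ee_pos: [0.5573, 0.2385, 0.0874]
ee_rot: [0.695, 0.719, -0.002, -0.001]
force: [-0.1, 0.6, -0.8]
width: 0.0303
```

Run:
```python
from h import *
d=snap('wrist','w8');crop('w8',0,0,512,384,1.56,'w8b')
print({k:np.round(v,4).tolist() for k,v in get_state().items() if k in('ee_pos','force','width')})
```

```text
{'ee_pos': [0.5581, 0.2388, 0.0891], 'force': [-0.5305, -0.465, -0.2584], 'width': 0.0302}
```

View pics/w8b.png

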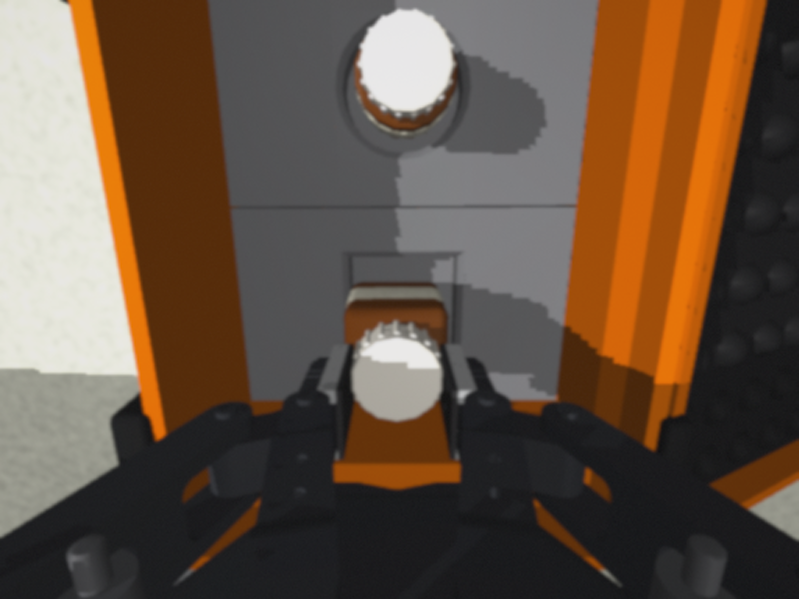

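Emit:
{"name": "carry_out", "arguments": {
  "plan": [
    {"x": 0.12,"y": 0,"z": -0.2,"wx": 0,"wy": 0,"wz": 0},
    {"x": 0,"y": 0,"z": -0.5,"wx": 0,"wy": 0,"wz": 0},
    {"x": 0,"y": 0,"z": -0.5,"wx": 0,"wy": 0,"wz": 0},
    {"x": 0,"y": 0,"z": -0.25,"wx": 0,"wy": 0,"wz": 0},
    {"x": 0,"y": 0,"z": 0,"wx": 0,"wy": 0,"wz": 0}
  ]
}}

```text
time: 23.9
ee_pos: [0.5609, 0.2388, 0.0605]
ee_rot: [0.695, 0.719, -0.001, -0.0]
force: [-0.8, -0.3, -0.3]
width: 0.0302
```

Emit:
{"name": "carry_out", "arguments": {
  "plan": [
    {"x": 0,"y": 0,"z": 0,"wx": 0,"wy": 0,"wz": 0},
    {"x": 0,"y": 0,"z": 0,"wx": 0,"wy": 0,"wz": 0},
    {"x": 0,"y": 0,"z": 0,"wx": 0,"wy": 0,"wz": 0},
    {"x": 0,"y": 0,"z": 0,"wx": 0,"wy": 0,"wz": 0},
    {"x": 0,"y": 0,"z": 0.5,"wx": 0,"wy": 0,"wz": 0},
    {"x": 0,"y": 0,"z": 0.9,"wx": 0,"wy": 0,"wz": 0},
    {"x": 0,"y": 0,"z": 0.9,"wx": 0,"wy": 0,"wz": 0},
    {"x": 0,"y": 0,"z": 0.9,"wx": 0,"wy": 0,"wz": 0},
    {"x": 0,"y": 0,"z": 0.9,"wx": 0,"wy": 0,"wz": 0},
    {"x": 0,"y": 0,"z": 0.9,"wx": 0,"wy": 0,"wz": 0},
    {"x": 0,"y": 0,"z": 0.9,"wx": 0,"wy": 0,"wz": 0},
    {"x": 0,"y": -0.7,"z": 0.9,"wx": 0,"wy": 0,"wz": 0}
  ],
  "gripper": -0.41
}}

```text
time: 25.1
ee_pos: [0.5613, 0.2258, 0.1991]
ee_rot: [0.695, 0.719, 0.001, 0.0]
force: [0.2, 0.3, 0.3]
width: 0.06
```

Run:
```python
from h import *
d=snap('wrist','w9');crop('w9',0,0,512,384,1.56,'w9b')
print({k:np.round(v,4).tolist() for k,v in get_state().items() if k in('ee_pos','force','width','time')})
```

```text
{'time': 25.15, 'ee_pos': [0.5626, 0.2239, 0.2022], 'force': [1.5698, -1.7826, 3.9008], 'width': 0.0604}
```

View pics/w9b.png

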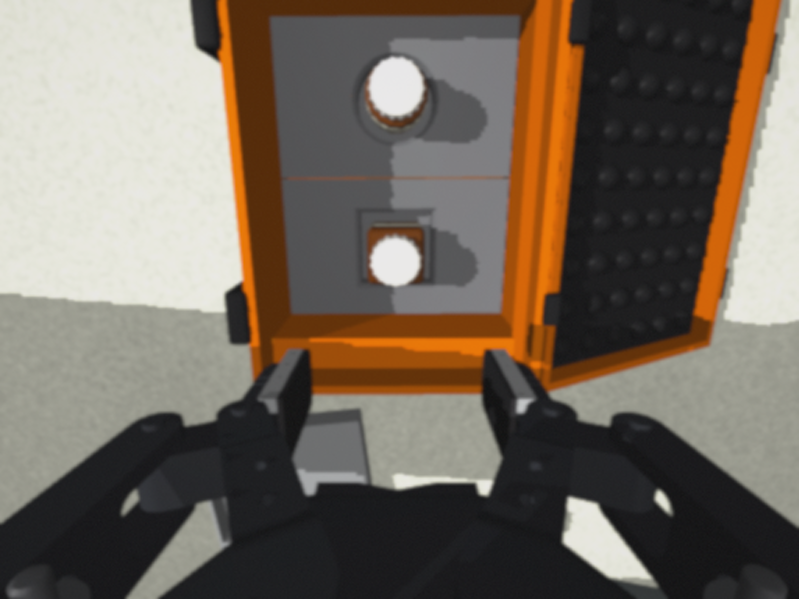

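Emit:
{"name": "carry_out", "arguments": {
  "plan": [
    {"x": -0.31,"y": -0.96,"z": 0,"wx": 0,"wy": 0,"wz": -0.134},
    {"x": -0.31,"y": -0.96,"z": 0,"wx": 0,"wy": 0,"wz": -0.134},
    {"x": -0.31,"y": -0.96,"z": 0,"wx": 0,"wy": 0,"wz": -0.134},
    {"x": -0.31,"y": -0.96,"z": 0,"wx": 0,"wy": 0,"wz": -0.134},
    {"x": -0.31,"y": -0.96,"z": 0,"wx": 0,"wy": 0,"wz": -0.134},
    {"x": -0.31,"y": -0.96,"z": 0,"wx": 0,"wy": 0,"wz": -0.134},
    {"x": -0.31,"y": -0.96,"z": 0,"wx": 0,"wy": 0,"wz": -0.134},
    {"x": -0.31,"y": -0.96,"z": 0,"wx": 0,"wy": 0,"wz": -0.134},
    {"x": -0.31,"y": -0.96,"z": 0,"wx": 0,"wy": 0,"wz": -0.134},
    {"x": -0.31,"y": -0.96,"z": 0,"wx": 0,"wy": 0,"wz": -0.134},
    {"x": -0.31,"y": -0.96,"z": 0,"wx": 0,"wy": 0,"wz": -0.134},
    {"x": -0.31,"y": -0.96,"z": 0,"wx": 0,"wy": 0,"wz": -0.134}
  ]
}}

```text
time: 26.35
ee_pos: [0.4867, -0.0061, 0.1978]
ee_rot: [0.986, 0.168, 0.0, 0.0]
force: [0.5, -0.8, 0.1]
width: 0.0601
```

Emit:
{"name": "carry_out", "arguments": {
  "plan": [
    {"x": -0.3,"y": -0.96,"z": 0,"wx": 0,"wy": 0,"wz": -0.134},
    {"x": -0.3,"y": -0.6,"z": 0,"wx": 0,"wy": 0,"wz": -0.134},
    {"x": 0,"y": 0,"z": 0,"wx": 0,"wy": 0,"wz": 0},
    {"x": 0,"y": 0,"z": 0,"wx": 0,"wy": 0,"wz": 0}
  ]
}}

```text
time: 26.75
ee_pos: [0.4752, -0.0365, 0.1978]
ee_rot: [0.998, 0.066, 0.0, -0.0]
force: [-0.0, 0.1, 1.4]
width: 0.0604
```

Run:
```python
from h import *
d=snap('wrist','w10');crop('w10',0,0,512,384,1.56,'w10b')
d=snap('scene','s10');crop('s10',200,150,290,180,2.7,'s10b')
print({k:np.round(v,4).tolist() for k,v in get_state().items()})
```

```text
{'time': 26.85, 'joint_positions': [-0.1736, 0.2549, 1.8681, 0.0002, 1.0182, 1.2638], 'dq': [0.0038, 0.0028, -0.0009, -0.0013, -0.0, 0.0045], 'tau': [-0.411, -42.8127, -26.8863, -0.0093, 0.0034, -0.006], 'ee_pos': [0.4753, -0.0361, 0.1976], 'ee_rot': [0.9978, 0.0666, 0.0002, -0.0], 'force': [-0.3319, 0.2184, 0.0023], 'moment': [0.0194, 0.0187, 0.0182], 'width': 0.0605}
```

View pics/w10b.png

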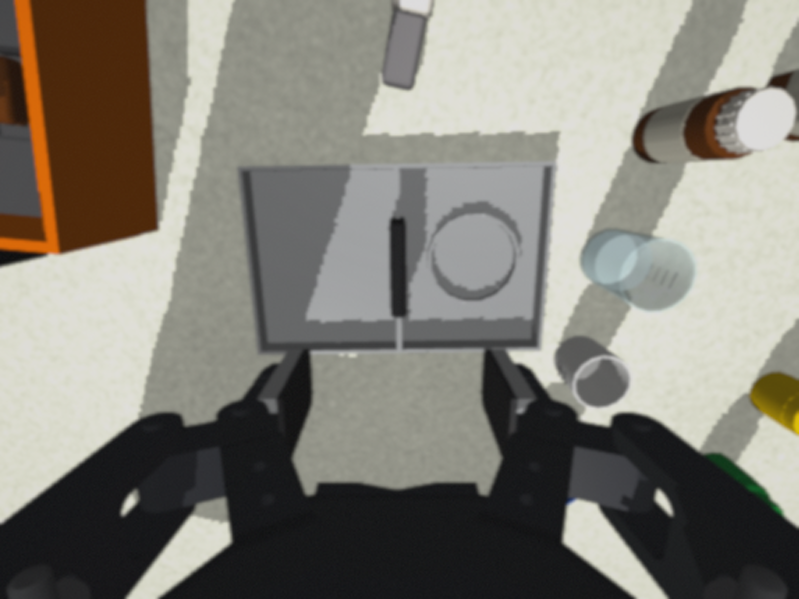

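View pics/s10b.png

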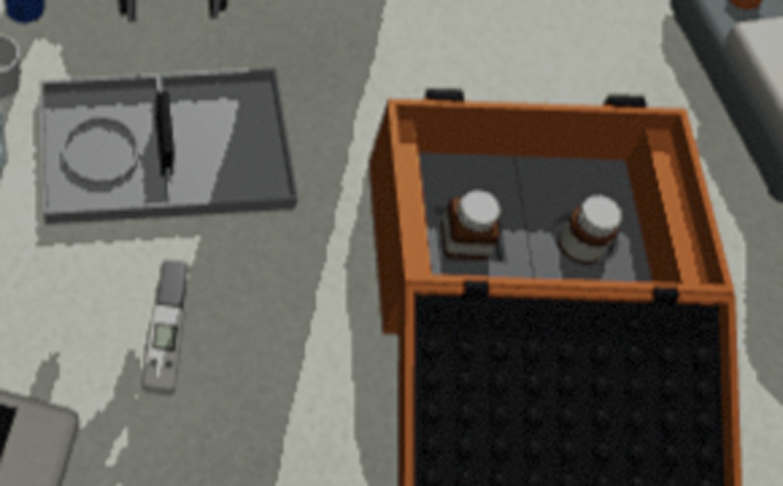

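Run:
```python
from h import *
W=load('w10')
def t(u,v,z): return at(W,(u+.5)/1.56-.5,(v+.5)/1.56-.5,z)
q=np.array([t(u,v,.022) for u,v in[(241,168),(553,163),(540,348),(259,352)]]);print(np.round(q,4),q.mean(0))
for a,b in((0,1),(1,2),(2,3),(3,0)):
    d=q[b]-q[a];print(np.hypot(d[0],d[1]),np.degrees(np.arctan2(d[1],d[0])))
print('handle',t(398,218,.05),t(399,316,.05))
W9=load('w9')
print('sqcap',at(W9,395/1.56,260/1.56,.074),'round',at(W9,397/1.56,87/1.56,.074))
crop('w10',230,90,60,150,5,'w10c')
```

```text
[[ 0.531   0.0847  0.022 ]
 [ 0.5646 -0.1393  0.022 ]
 [ 0.422  -0.1621  0.022 ]
 [ 0.388   0.0649  0.022 ]] [ 0.47639605 -0.03794706  0.022     ]
0.22649898935317572 -81.48524162686385
0.14436599381654153 -170.9382335297068
0.22949389352280222 98.5289868546179
0.14442545402489348 7.87339822910685
handle [ 0.513233   -0.03283466  0.05      ] [ 0.4432923  -0.04301101  0.05      ]
sqcap [0.55914155 0.23946099 0.074     ] round [0.55679321 0.34213712 0.074     ]
```

View pics/w10c.png

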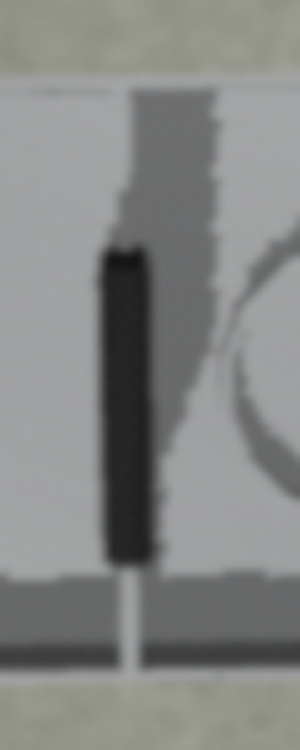

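Emit:
{"name": "carry_out", "arguments": {
  "plan": [
    {"x": 0.09,"y": -0.09,"z": -0.8,"wx": 0,"wy": 0,"wz": 0.014},
    {"x": 0,"y": 0,"z": -0.9,"wx": 0,"wy": 0,"wz": 0},
    {"x": 0,"y": 0,"z": -0.9,"wx": 0,"wy": 0,"wz": 0},
    {"x": 0,"y": 0,"z": -0.9,"wx": 0,"wy": 0,"wz": 0},
    {"x": 0,"y": 0,"z": -0.9,"wx": 0,"wy": 0,"wz": 0},
    {"x": 0,"y": 0,"z": -0.9,"wx": 0,"wy": 0,"wz": 0},
    {"x": 0,"y": 0,"z": -0.9,"wx": 0,"wy": 0,"wz": 0},
    {"x": 0,"y": 0,"z": -0.9,"wx": 0,"wy": 0,"wz": 0},
    {"x": 0,"y": 0,"z": -0.6,"wx": 0,"wy": 0,"wz": 0},
    {"x": 0,"y": 0,"z": -0.2,"wx": 0,"wy": 0,"wz": 0},
    {"x": 0,"y": 0,"z": 0,"wx": 0,"wy": 0,"wz": 0},
    {"x": 0,"y": 0,"z": 0,"wx": 0,"wy": 0,"wz": 0}
  ]
}}

```text
time: 28.05
ee_pos: [0.4772, -0.0384, 0.0401]
ee_rot: [0.997, 0.071, 0.0, 0.0]
force: [0.3, -0.5, 0.3]
width: 0.0603
```

Run:
```python
from h import *
d=snap('wrist','w11');crop('w11',0,0,512,384,1.56,'w11b')
print({k:np.round(v,4).tolist() for k,v in get_state().items() if k in('ee_pos','ee_rot','force','width','time')})
```

```text
{'time': 28.1, 'ee_pos': [0.4772, -0.0384, 0.0401], 'ee_rot': [0.9975, 0.071, 0.0005, 0.0001], 'force': [0.5285, -0.1877, -0.4252], 'width': 0.0605}
```

View pics/w11b.png

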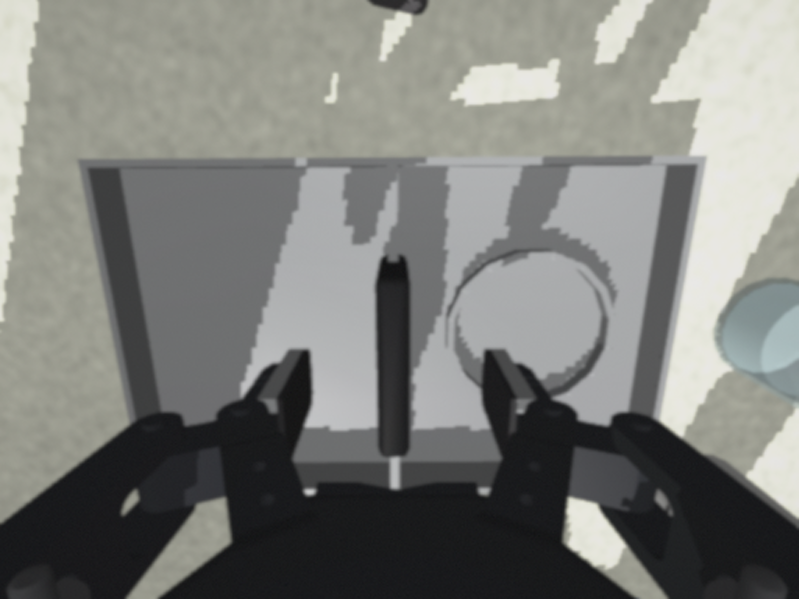

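Emit:
{"name": "carry_out", "arguments": {
  "plan": [
    {"x": 0,"y": 0.0,"z": -0.25,"wx": 0,"wy": 0,"wz": 0},
    {"x": 0,"y": 0,"z": 0,"wx": 0,"wy": 0,"wz": 0}
  ]
}}

```text
time: 28.3
ee_pos: [0.4767, -0.0384, 0.0343]
ee_rot: [0.997, 0.071, -0.0, -0.0]
force: [1.2, 0.4, -0.1]
width: 0.0601
```

Emit:
{"name": "carry_out", "arguments": {
  "plan": [
    {"x": 0,"y": 0,"z": 0,"wx": 0,"wy": 0,"wz": 0},
    {"x": 0,"y": 0,"z": 0,"wx": 0,"wy": 0,"wz": 0},
    {"x": 0,"y": 0,"z": 0,"wx": 0,"wy": 0,"wz": 0},
    {"x": 0,"y": 0,"z": 0,"wx": 0,"wy": 0,"wz": 0},
    {"x": 0,"y": 0,"z": 0,"wx": 0,"wy": 0,"wz": 0},
    {"x": 0,"y": 0,"z": 0,"wx": 0,"wy": 0,"wz": 0},
    {"x": 0,"y": 0,"z": 0,"wx": 0,"wy": 0,"wz": 0},
    {"x": 0,"y": 0,"z": 0,"wx": 0,"wy": 0,"wz": 0}
  ],
  "gripper": 1,
  "newtons": 80
}}

```text
time: 29.1
ee_pos: [0.4769, -0.0385, 0.0348]
ee_rot: [0.997, 0.071, 0.0, 0.0]
force: [-1.2, 1.3, 5.5]
width: 0.0098
```

Emit:
{"name": "carry_out", "arguments": {
  "plan": [
    {"x": 0,"y": 0,"z": 0.5,"wx": 0,"wy": 0,"wz": 0},
    {"x": 0,"y": 0,"z": 0.5,"wx": 0,"wy": 0,"wz": 0},
    {"x": 0,"y": 0,"z": 0.5,"wx": 0,"wy": 0,"wz": 0},
    {"x": 0,"y": 0,"z": 0.5,"wx": 0,"wy": 0,"wz": 0},
    {"x": 0,"y": 0,"z": 0,"wx": 0,"wy": 0,"wz": 0}
  ]
}}

```text
time: 29.6
ee_pos: [0.4776, -0.0386, 0.0761]
ee_rot: [0.997, 0.071, 0.001, 0.0]
force: [-0.5, -0.2, -1.8]
width: 0.0096
```

Run:
```python
from h import *
d=snap('wrist','w12');crop('w12',0,0,512,384,1.56,'w12b')
d=snap('scene','s12');crop('s12',190,130,200,130,4,'s12b')
print({k:np.round(v,4).tolist() for k,v in get_state().items() if k in('ee_pos','ee_rot','force','moment','width','time')})
```

```text
{'time': 29.7, 'ee_pos': [0.4768, -0.0384, 0.0747], 'ee_rot': [0.9975, 0.0708, 0.0003, 0.0001], 'force': [0.7104, -0.0391, -1.2239], 'moment': [-0.0137, 0.0072, -0.0075], 'width': 0.0094}
```

View pics/w12b.png

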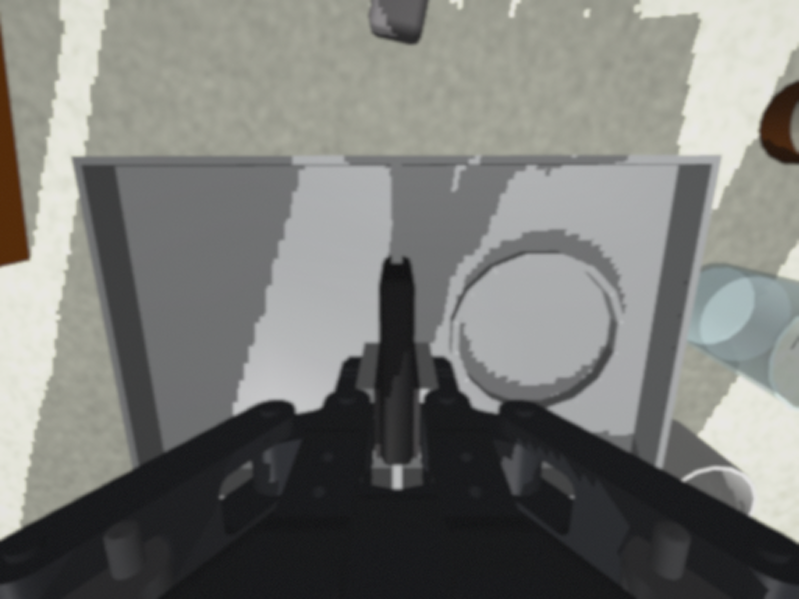

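View pics/s12b.png

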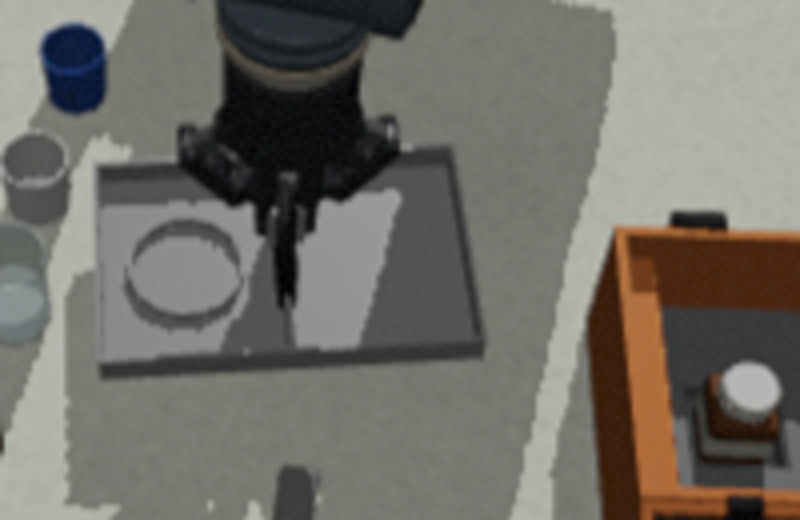

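Emit:
{"name": "carry_out", "arguments": {
  "plan": [
    {"x": 0,"y": 0,"z": 0.6,"wx": 0,"wy": 0,"wz": 0},
    {"x": 0,"y": 0,"z": 0.9,"wx": 0,"wy": 0,"wz": 0},
    {"x": 0,"y": 0,"z": 0.9,"wx": 0,"wy": 0,"wz": 0},
    {"x": 0,"y": 0,"z": 0.9,"wx": 0,"wy": 0,"wz": 0},
    {"x": 0,"y": 0,"z": 0.9,"wx": 0,"wy": 0,"wz": 0},
    {"x": 0,"y": 0,"z": 0.9,"wx": 0,"wy": 0,"wz": 0},
    {"x": 0.1,"y": 0.4,"z": 0.4,"wx": 0,"wy": 0,"wz": -0.007},
    {"x": 0.2,"y": 0.8,"z": 0,"wx": 0,"wy": 0,"wz": -0.007},
    {"x": 0.2,"y": 0.8,"z": 0,"wx": 0,"wy": 0,"wz": -0.007},
    {"x": 0.2,"y": 0.8,"z": 0,"wx": 0,"wy": 0,"wz": -0.007},
    {"x": 0.2,"y": 0.8,"z": 0,"wx": 0,"wy": 0,"wz": -0.007},
    {"x": 0.2,"y": 0.8,"z": 0,"wx": 0,"wy": 0,"wz": -0.007}
  ]
}}

```text
time: 30.9
ee_pos: [0.4986, 0.0508, 0.1842]
ee_rot: [0.999, 0.054, -0.0, -0.0]
force: [0.9, -0.4, -1.2]
width: 0.0099
```

Emit:
{"name": "carry_out", "arguments": {
  "plan": [
    {"x": 0.2,"y": 0.8,"z": 0,"wx": 0,"wy": 0,"wz": -0.007},
    {"x": 0.2,"y": 0.8,"z": 0,"wx": 0,"wy": 0,"wz": -0.007},
    {"x": 0.2,"y": 0.8,"z": 0,"wx": 0,"wy": 0,"wz": -0.007},
    {"x": 0.2,"y": 0.8,"z": 0,"wx": 0,"wy": 0,"wz": -0.007},
    {"x": 0.2,"y": 0.8,"z": 0,"wx": 0,"wy": 0,"wz": -0.007},
    {"x": 0.2,"y": 0.8,"z": 0,"wx": 0,"wy": 0,"wz": -0.007},
    {"x": 0.2,"y": 0.8,"z": 0,"wx": 0,"wy": 0,"wz": -0.007},
    {"x": 0.2,"y": 0.8,"z": 0,"wx": 0,"wy": 0,"wz": -0.007},
    {"x": 0.2,"y": 0.8,"z": 0,"wx": 0,"wy": 0,"wz": -0.007},
    {"x": 0.2,"y": 0.8,"z": 0,"wx": 0,"wy": 0,"wz": -0.007},
    {"x": 0.2,"y": 0.8,"z": 0,"wx": 0,"wy": 0,"wz": -0.007},
    {"x": 0.2,"y": 0.8,"z": 0,"wx": 0,"wy": 0,"wz": -0.007}
  ]
}}

```text
time: 32.1
ee_pos: [0.5467, 0.2428, 0.1842]
ee_rot: [1.0, 0.021, -0.0, 0.0]
force: [0.1, 1.0, -2.6]
width: 0.0096
```

Emit:
{"name": "carry_out", "arguments": {
  "plan": [
    {"x": 0.2,"y": 0.8,"z": 0,"wx": 0,"wy": 0,"wz": 0},
    {"x": 0.2,"y": 0.8,"z": 0,"wx": 0,"wy": 0,"wz": 0},
    {"x": 0.1,"y": 0.6,"z": 0,"wx": 0,"wy": 0,"wz": 0},
    {"x": 0,"y": 0.25,"z": 0,"wx": 0,"wy": 0,"wz": 0},
    {"x": 0,"y": 0,"z": 0,"wx": 0,"wy": 0,"wz": 0}
  ]
}}

```text
time: 32.6
ee_pos: [0.5566, 0.2911, 0.1843]
ee_rot: [1.0, 0.022, -0.0, 0.0]
force: [-0.4, -0.2, -1.7]
width: 0.0097
```

Run:
```python
from h import *
d=snap('wrist','w13');crop('w13',0,0,512,384,1.56,'w13b')
d=snap('scene','s13');crop('s13',290,80,222,200,3.5,'s13b')
print({k:np.round(v,4).tolist() for k,v in get_state().items() if k in('ee_pos','ee_rot','joint_positions','moment','width','time')})
```

```text
{'time': 32.7, 'joint_positions': [0.4065, 0.5351, 1.4807, -0.0001, 1.1262, 1.9347], 'ee_pos': [0.5567, 0.2902, 0.1844], 'ee_rot': [0.9998, 0.0213, -0.0001, 0.0001], 'moment': [-0.0457, 0.0196, -0.0599], 'width': 0.0093}
```

View pics/w13b.png

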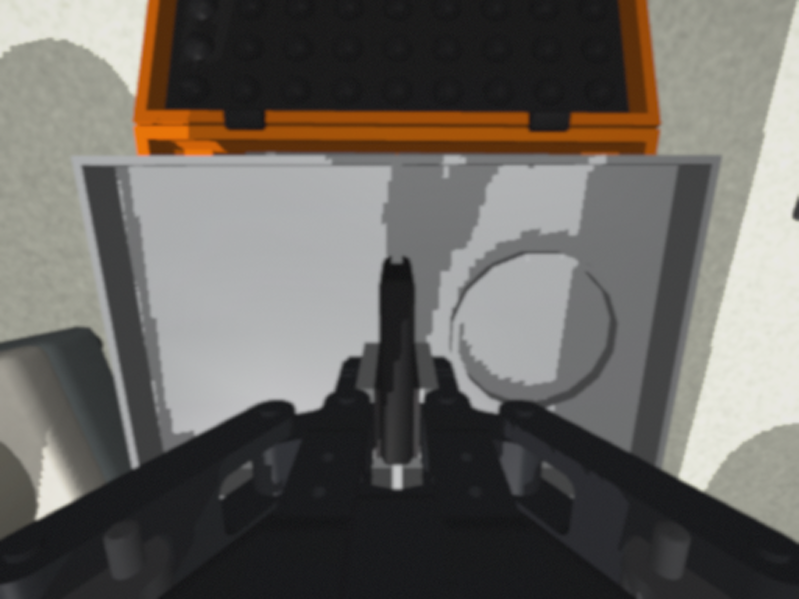

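View pics/s13b.png

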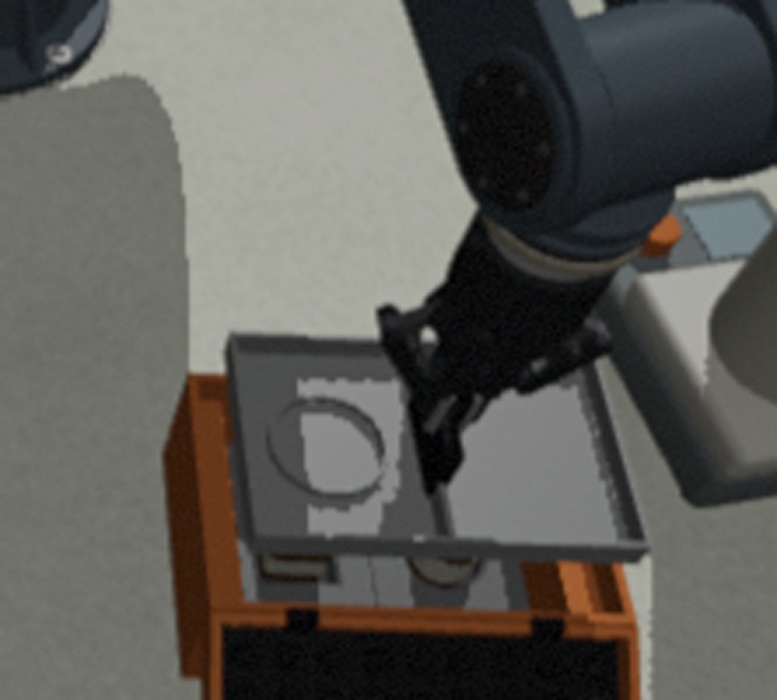

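Run:
```python
from h import *
W=load('w13')
def t(u,v,z): return at(W,(u+.5)/1.56-.5,(v+.5)/1.56-.5,z)
crop('w13',80,70,360,50,2.2,'w13c')
a,b=t(137,126,.105),t(658,126,.105);c,e=t(74,158,.1716),t(720,157,.1716)
for p,q in((a,b),(c,e)):
    d=q-p;m=(p+q)/2;ang=np.arctan2(d[1],d[0])+np.pi/2;print(p,q,m,np.hypot(d[0],d[1]),np.degrees(ang))
    print('centre', m[:2]-(.089 if p is a else .074)*np.array([np.cos(ang),np.sin(ang)]))
```

```text
[0.640869   0.42311475 0.105     ] [0.65220914 0.16480624 0.105     ] [0.64653907 0.2939605  0.105     ] 0.2585573229315332 2.513759730856429
centre [0.55762471 0.29005702]
[0.62397398 0.40845714 0.1716    ] [0.63441101 0.17858845 0.1716    ] [0.62919249 0.2935228  0.1716    ] 0.2301055103341935 2.5996900285024003
centre [0.55526865 0.29016634]
```

View pics/w13c.png

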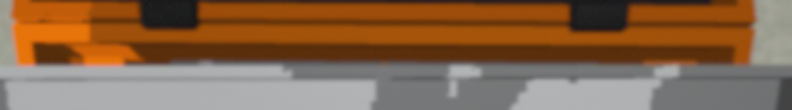

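Emit:
{"name": "carry_out", "arguments": {
  "plan": [
    {"x": 0.08,"y": 0.0,"z": -0.4,"wx": 0,"wy": 0,"wz": 0},
    {"x": 0,"y": 0.0,"z": -0.6,"wx": 0,"wy": 0,"wz": 0},
    {"x": 0,"y": 0,"z": -0.6,"wx": 0,"wy": 0,"wz": 0},
    {"x": 0,"y": 0,"z": -0.5,"wx": 0,"wy": 0,"wz": 0},
    {"x": 0,"y": 0,"z": -0.3,"wx": 0,"wy": 0,"wz": 0},
    {"x": 0,"y": 0,"z": 0,"wx": 0,"wy": 0,"wz": 0},
    {"x": 0,"y": 0,"z": 0,"wx": 0,"wy": 0,"wz": 0}
  ]
}}

```text
time: 33.4
ee_pos: [0.5585, 0.2906, 0.1366]
ee_rot: [1.0, 0.021, 0.0, -0.0]
force: [-0.3, 0.8, -1.4]
width: 0.0097
```

Run:
```python
from h import *
d=snap('wrist','w14');crop('w14',0,0,512,384,1.56,'w14b')
print({k:np.round(v,4).tolist() for k,v in get_state().items() if k in('ee_pos','ee_rot','force','moment','width','time')})
```

```text
{'time': 33.45, 'ee_pos': [0.5586, 0.2907, 0.1369], 'ee_rot': [0.9998, 0.0214, 0.0003, -0.0001], 'force': [0.4328, -0.4108, -1.7398], 'moment': [-0.0045, -0.0273, -0.0152], 'width': 0.0094}
```

View pics/w14b.png

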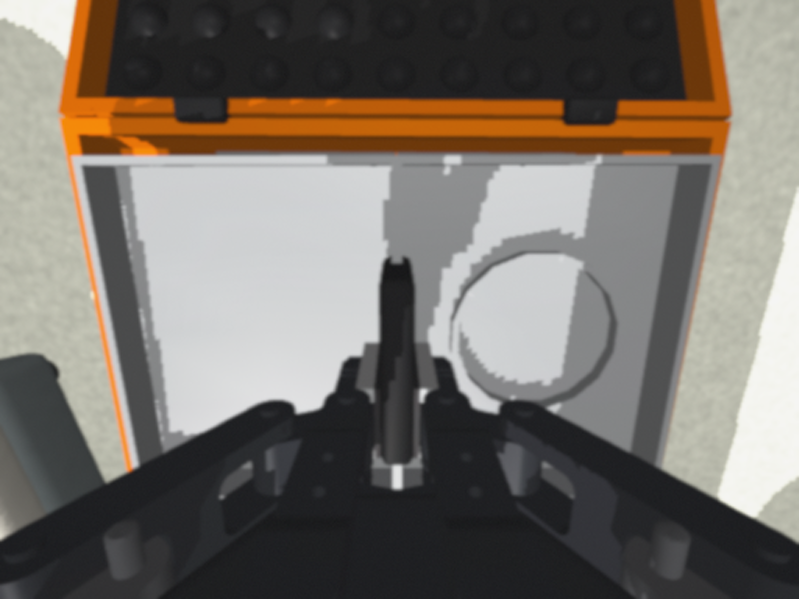

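Emit:
{"name": "carry_out", "arguments": {
  "plan": [
    {"x": 0,"y": 0.0,"z": -0.3,"wx": 0,"wy": 0,"wz": 0},
    {"x": 0,"y": 0.0,"z": -0.3,"wx": 0,"wy": 0,"wz": 0},
    {"x": 0,"y": 0,"z": -0.3,"wx": 0,"wy": 0,"wz": 0},
    {"x": 0,"y": 0,"z": -0.15,"wx": 0,"wy": 0,"wz": 0},
    {"x": 0,"y": 0,"z": 0,"wx": 0,"wy": 0,"wz": 0},
    {"x": 0,"y": 0,"z": 0,"wx": 0,"wy": 0,"wz": 0}
  ]
}}

```text
time: 34.05
ee_pos: [0.5584, 0.2906, 0.1153]
ee_rot: [1.0, 0.021, -0.0, 0.0]
force: [-0.3, 0.2, -1.7]
width: 0.0097
```

Emit:
{"name": "carry_out", "arguments": {
  "plan": [
    {"x": 0,"y": 0.0,"z": -0.08,"wx": 0,"wy": 0,"wz": 0},
    {"x": 0,"y": 0,"z": 0,"wx": 0,"wy": 0,"wz": 0}
  ]
}}

```text
time: 34.25
ee_pos: [0.5585, 0.2907, 0.1149]
ee_rot: [1.0, 0.021, 0.0, -0.0]
force: [-3.2, -1.9, 7.9]
width: 0.0095
```

Emit:
{"name": "carry_out", "arguments": {
  "plan": [
    {"x": 0,"y": 0,"z": 0,"wx": 0,"wy": 0,"wz": 0},
    {"x": 0,"y": 0,"z": 0,"wx": 0,"wy": 0,"wz": 0},
    {"x": 0,"y": 0,"z": 0,"wx": 0,"wy": 0,"wz": 0},
    {"x": 0,"y": 0,"z": 0,"wx": 0,"wy": 0,"wz": 0},
    {"x": 0,"y": 0,"z": 0,"wx": 0,"wy": 0,"wz": 0},
    {"x": 0,"y": 0,"z": 0.5,"wx": 0,"wy": 0,"wz": 0},
    {"x": 0,"y": 0,"z": 0.8,"wx": 0,"wy": 0,"wz": 0},
    {"x": 0,"y": 0,"z": 0.8,"wx": 0,"wy": 0,"wz": 0},
    {"x": 0,"y": 0,"z": 0.8,"wx": 0,"wy": 0,"wz": 0},
    {"x": 0,"y": 0,"z": 0.8,"wx": 0,"wy": 0,"wz": 0},
    {"x": 0,"y": 0,"z": 0.4,"wx": 0,"wy": 0,"wz": 0},
    {"x": 0,"y": 0,"z": 0,"wx": 0,"wy": 0,"wz": 0}
  ],
  "gripper": -0.3
}}

```text
time: 35.45
ee_pos: [0.5589, 0.2908, 0.1974]
ee_rot: [1.0, 0.021, 0.001, -0.0]
force: [-1.0, 0.0, -0.5]
width: 0.0553
```

Run:
```python
from h import *
d=snap('wrist','w15');crop('w15',0,0,512,384,1.56,'w15b')
d=snap('scene','s15');crop('s15',290,130,222,150,3.5,'s15b')
print({k:np.round(v,4).tolist() for k,v in get_state().items() if k in('ee_pos','ee_rot','force','moment','width','time')})
```

```text
{'time': 35.55, 'ee_pos': [0.5582, 0.2905, 0.1955], 'ee_rot': [0.9998, 0.0214, -0.0002, 0.0001], 'force': [0.2207, -0.1736, -0.3661], 'moment': [-0.0225, 0.0473, 0.0355], 'width': 0.0554}
```

View pics/w15b.png

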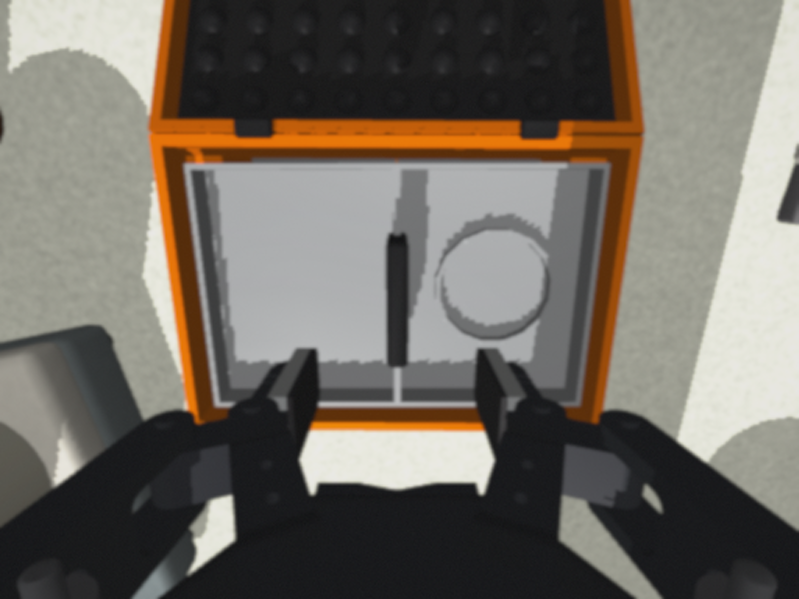

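View pics/s15b.png

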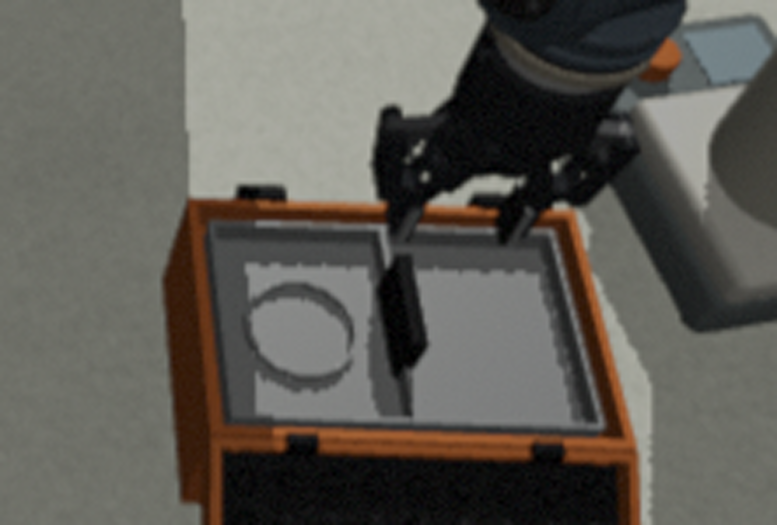

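Emit:
{"name": "carry_out", "arguments": {
  "plan": [
    {"x": -0.28,"y": -0.95,"z": 0,"wx": 0,"wy": 0,"wz": 0},
    {"x": -0.28,"y": -0.95,"z": 0,"wx": 0,"wy": 0,"wz": 0},
    {"x": -0.28,"y": -0.95,"z": 0,"wx": 0,"wy": 0,"wz": 0},
    {"x": -0.28,"y": -0.95,"z": 0,"wx": 0,"wy": 0,"wz": 0},
    {"x": -0.28,"y": -0.95,"z": 0,"wx": 0,"wy": 0,"wz": 0},
    {"x": -0.28,"y": -0.95,"z": 0,"wx": 0,"wy": 0,"wz": 0},
    {"x": -0.28,"y": -0.95,"z": 0,"wx": 0,"wy": 0,"wz": 0},
    {"x": -0.28,"y": -0.95,"z": 0,"wx": 0,"wy": 0,"wz": 0},
    {"x": -0.28,"y": -0.95,"z": 0,"wx": 0,"wy": 0,"wz": 0},
    {"x": -0.28,"y": -0.95,"z": 0,"wx": 0,"wy": 0,"wz": 0},
    {"x": -0.28,"y": -0.95,"z": 0,"wx": 0,"wy": 0,"wz": 0},
    {"x": -0.28,"y": -0.95,"z": 0,"wx": 0,"wy": 0,"wz": 0}
  ],
  "gripper": -0.5
}}

```text
time: 36.75
ee_pos: [0.4905, 0.0618, 0.1951]
ee_rot: [1.0, 0.021, -0.001, 0.0]
force: [0.7, -0.5, 0.4]
width: 0.0641
```

Emit:
{"name": "carry_out", "arguments": {
  "plan": [
    {"x": -0.28,"y": -0.95,"z": 0,"wx": 0,"wy": 0,"wz": 0},
    {"x": -0.28,"y": -0.95,"z": 0,"wx": 0,"wy": 0,"wz": 0},
    {"x": -0.28,"y": -0.95,"z": 0,"wx": 0,"wy": 0,"wz": 0},
    {"x": -0.28,"y": -0.95,"z": 0,"wx": 0,"wy": 0,"wz": 0},
    {"x": -0.28,"y": -0.95,"z": 0,"wx": 0,"wy": 0,"wz": 0},
    {"x": -0.28,"y": -0.95,"z": 0,"wx": 0,"wy": 0,"wz": 0},
    {"x": -0.28,"y": -0.95,"z": 0,"wx": 0,"wy": 0,"wz": 0},
    {"x": -0.28,"y": -0.95,"z": 0,"wx": 0,"wy": 0,"wz": 0},
    {"x": -0.28,"y": -0.95,"z": 0,"wx": 0,"wy": 0,"wz": 0},
    {"x": -0.28,"y": -0.95,"z": 0,"wx": 0,"wy": 0,"wz": 0},
    {"x": -0.28,"y": -0.95,"z": 0,"wx": 0,"wy": 0,"wz": 0},
    {"x": -0.28,"y": -0.95,"z": 0,"wx": 0,"wy": 0,"wz": 0}
  ]
}}

```text
time: 37.95
ee_pos: [0.4233, -0.166, 0.1952]
ee_rot: [1.0, 0.021, -0.001, -0.0]
force: [-0.4, -0.3, 0.0]
width: 0.0638
```

Emit:
{"name": "carry_out", "arguments": {
  "plan": [
    {"x": -0.28,"y": -0.95,"z": 0,"wx": 0,"wy": 0,"wz": 0},
    {"x": -0.28,"y": -0.95,"z": 0,"wx": 0,"wy": 0,"wz": 0},
    {"x": 0,"y": 0,"z": 0,"wx": 0,"wy": 0,"wz": 0},
    {"x": 0,"y": 0,"z": 0,"wx": 0,"wy": 0,"wz": 0}
  ]
}}

```text
time: 38.35
ee_pos: [0.4125, -0.2031, 0.1953]
ee_rot: [1.0, 0.021, -0.0, -0.0]
force: [0.4, 0.2, 0.0]
width: 0.0639
```

Run:
```python
from h import *
W=load('w15')
def t(u,v,z): return at(W,(u+.5)/1.56-.5,(v+.5)/1.56-.5,z)
q=np.array([t(u,v,.102) for u,v in[(184,163),(608,164),(579,405),(217,404)]]);print(np.round(q,4),q.mean(0));d=q[1]-q[0];print(np.degrees(np.arctan2(d[1],d[0]))+90)
print('collar',t(493,284,.092))
d=snap('wrist','w16');crop('w16',0,0,512,384,1.56,'w16b')
print({k:np.round(v,4).tolist() for k,v in get_state().items() if k in('ee_pos','ee_rot','force','moment','width','time')})
```

```text
[[0.6269 0.409  0.102 ]
 [0.6363 0.1785 0.102 ]
 [0.4899 0.1712 0.102 ]
 [0.4805 0.4012 0.102 ]] [0.55839217 0.28997224 0.102     ]
2.3461403376741288
collar [0.56410117 0.23157614 0.092     ]
{'time': 38.4, 'ee_pos': [0.4127, -0.2028, 0.1955], 'ee_rot': [0.9998, 0.0213, -0.0004, -0.0003], 'force': [-0.7729, -0.3924, -0.1055], 'moment': [-0.0072, -0.0466, -0.0288], 'width': 0.0642}
```

View pics/w16b.png

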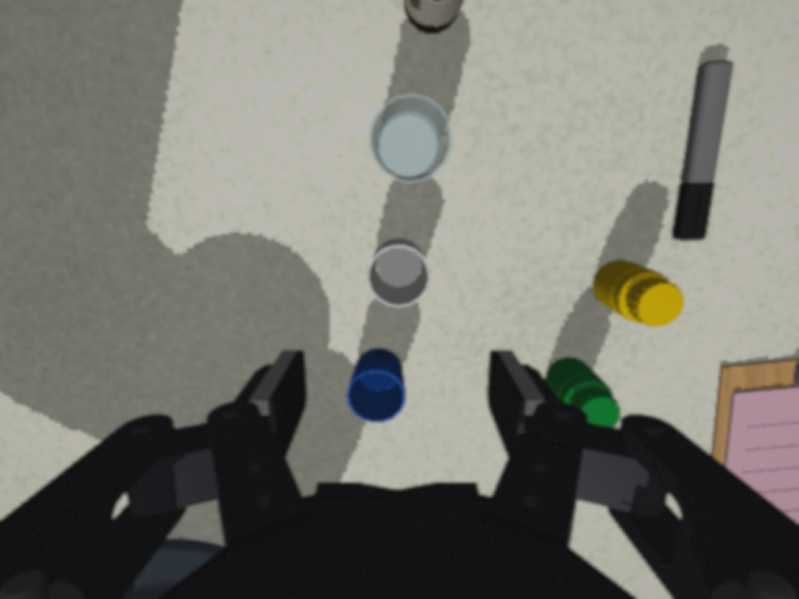

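Run:
```python
from h import *
W=load('w16')
def t(u,v,z): return at(W,(u+.5)/1.56-.5,(v+.5)/1.56-.5,z)
print(t(398.5,275,.048), t(398,270,.001))
```

```text
[ 0.41070485 -0.20505326  0.048     ] [ 0.40388275 -0.20508532  0.001     ]
```

Emit:
{"name": "carry_out", "arguments": {
  "plan": [
    {"x": 0,"y": -0.1,"z": -0.7,"wx": 0,"wy": 0,"wz": 0},
    {"x": 0,"y": 0,"z": -0.9,"wx": 0,"wy": 0,"wz": 0},
    {"x": 0,"y": 0,"z": -0.9,"wx": 0,"wy": 0,"wz": 0},
    {"x": 0,"y": 0,"z": -0.9,"wx": 0,"wy": 0,"wz": 0},
    {"x": 0,"y": 0,"z": -0.9,"wx": 0,"wy": 0,"wz": 0},
    {"x": 0,"y": 0,"z": 0,"wx": 0,"wy": 0,"wz": 0}
  ]
}}

```text
time: 39.0
ee_pos: [0.4119, -0.204, 0.1081]
ee_rot: [1.0, 0.022, -0.002, -0.001]
force: [0.9, 0.1, 0.8]
width: 0.0644
```

Emit:
{"name": "carry_out", "arguments": {
  "plan": [
    {"x": -0.09,"y": 0,"z": -0.8,"wx": 0,"wy": 0,"wz": 0},
    {"x": 0,"y": 0,"z": -0.9,"wx": 0,"wy": 0,"wz": 0},
    {"x": 0,"y": 0,"z": -0.9,"wx": 0,"wy": 0,"wz": 0},
    {"x": 0,"y": 0,"z": -0.9,"wx": 0,"wy": 0,"wz": 0},
    {"x": 0,"y": 0,"z": -0.6,"wx": 0,"wy": 0,"wz": 0},
    {"x": 0,"y": 0,"z": -0.3,"wx": 0,"wy": 0,"wz": 0},
    {"x": 0,"y": 0,"z": 0,"wx": 0,"wy": 0,"wz": 0}
  ]
}}

```text
time: 39.7
ee_pos: [0.411, -0.2052, 0.0218]
ee_rot: [1.0, 0.022, -0.0, -0.0]
force: [0.2, -0.1, -0.7]
width: 0.064
```

Emit:
{"name": "carry_out", "arguments": {
  "plan": [
    {"x": 0,"y": 0,"z": 0,"wx": 0,"wy": 0,"wz": 0},
    {"x": 0,"y": 0,"z": 0,"wx": 0,"wy": 0,"wz": 0},
    {"x": 0,"y": 0,"z": 0,"wx": 0,"wy": 0,"wz": 0},
    {"x": 0,"y": 0,"z": 0,"wx": 0,"wy": 0,"wz": 0},
    {"x": 0,"y": 0,"z": 0,"wx": 0,"wy": 0,"wz": 0}
  ],
  "gripper": 1,
  "newtons": 20
}}

```text
time: 40.2
ee_pos: [0.4114, -0.2056, 0.0227]
ee_rot: [1.0, 0.021, 0.001, 0.0]
force: [-0.4, 2.0, 7.1]
width: 0.0454
```

Run:
```python
from h import *
d=snap('wrist','w17');crop('w17',0,0,512,384,1.56,'w17b')
print({k:np.round(v,4).tolist() for k,v in get_state().items() if k in('ee_pos','ee_rot','force','moment','width','time')})
```

```text
{'time': 40.25, 'ee_pos': [0.4114, -0.2056, 0.0227], 'ee_rot': [0.9998, 0.0214, 0.0006, 0.0003], 'force': [-0.4755, 2.1816, 7.782], 'moment': [0.3297, 0.0794, 0.0151], 'width': 0.0456}
```

View pics/w17b.png

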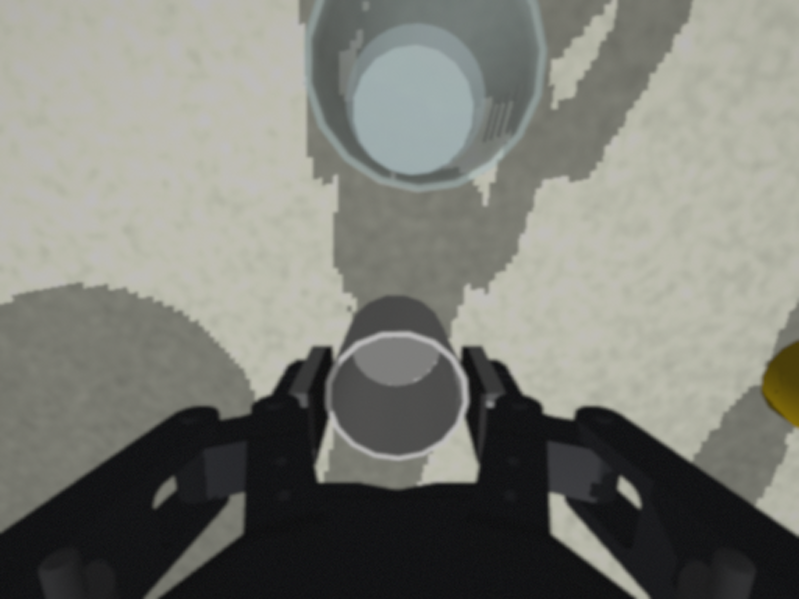

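Emit:
{"name": "carry_out", "arguments": {
  "plan": [
    {"x": 0,"y": 0,"z": 0.5,"wx": 0,"wy": 0,"wz": 0},
    {"x": 0,"y": 0,"z": 0.9,"wx": 0,"wy": 0,"wz": 0},
    {"x": 0,"y": 0,"z": 0.9,"wx": 0,"wy": 0,"wz": 0},
    {"x": 0,"y": 0,"z": 0.9,"wx": 0,"wy": 0,"wz": 0},
    {"x": 0,"y": 0,"z": 0.9,"wx": 0,"wy": 0,"wz": 0},
    {"x": 0,"y": 0,"z": 0.9,"wx": 0,"wy": 0,"wz": 0},
    {"x": 0,"y": 0.4,"z": 0.9,"wx": 0,"wy": 0,"wz": 0.08},
    {"x": 0.3,"y": 0.9,"z": 0.9,"wx": 0,"wy": 0,"wz": 0.08},
    {"x": 0.3,"y": 0.9,"z": 0.9,"wx": 0,"wy": 0,"wz": 0.08},
    {"x": 0.3,"y": 0.9,"z": 0.4,"wx": 0,"wy": 0,"wz": 0.08},
    {"x": 0.3,"y": 0.9,"z": 0,"wx": 0,"wy": 0,"wz": 0.08},
    {"x": 0.3,"y": 0.9,"z": 0,"wx": 0,"wy": 0,"wz": 0.08}
  ]
}}

```text
time: 41.45
ee_pos: [0.4412, -0.1067, 0.185]
ee_rot: [0.978, 0.21, 0.001, 0.0]
force: [0.6, -0.4, -0.7]
width: 0.0455
```

Emit:
{"name": "carry_out", "arguments": {
  "plan": [
    {"x": 0.35,"y": 0.9,"z": 0,"wx": 0,"wy": 0,"wz": 0.085},
    {"x": 0.35,"y": 0.9,"z": 0,"wx": 0,"wy": 0,"wz": 0.085},
    {"x": 0.35,"y": 0.9,"z": 0,"wx": 0,"wy": 0,"wz": 0.085},
    {"x": 0.35,"y": 0.9,"z": 0,"wx": 0,"wy": 0,"wz": 0.085},
    {"x": 0.35,"y": 0.9,"z": 0,"wx": 0,"wy": 0,"wz": 0.085},
    {"x": 0.35,"y": 0.9,"z": 0,"wx": 0,"wy": 0,"wz": 0.085},
    {"x": 0.35,"y": 0.9,"z": 0,"wx": 0,"wy": 0,"wz": 0.085},
    {"x": 0.35,"y": 0.9,"z": 0,"wx": 0,"wy": 0,"wz": 0.085},
    {"x": 0.35,"y": 0.9,"z": 0,"wx": 0,"wy": 0,"wz": 0.085},
    {"x": 0.35,"y": 0.9,"z": 0,"wx": 0,"wy": 0,"wz": 0.085},
    {"x": 0.35,"y": 0.9,"z": 0,"wx": 0,"wy": 0,"wz": 0.085},
    {"x": 0.35,"y": 0.9,"z": 0,"wx": 0,"wy": 0,"wz": 0.085}
  ]
}}

```text
time: 42.65
ee_pos: [0.5251, 0.1093, 0.1847]
ee_rot: [0.819, 0.574, 0.0, 0.0]
force: [0.1, 0.0, 0.4]
width: 0.0452
```

Emit:
{"name": "carry_out", "arguments": {
  "plan": [
    {"x": 0.3,"y": 0.9,"z": 0,"wx": 0,"wy": 0,"wz": 0.085},
    {"x": 0.3,"y": 0.9,"z": 0,"wx": 0,"wy": 0,"wz": 0.085},
    {"x": 0.3,"y": 0,"z": 0,"wx": 0,"wy": 0,"wz": 0.085},
    {"x": 0.3,"y": 0,"z": 0,"wx": 0,"wy": 0,"wz": 0.085},
    {"x": 0.3,"y": 0,"z": 0,"wx": 0,"wy": 0,"wz": 0.085},
    {"x": 0,"y": 0,"z": 0,"wx": 0,"wy": 0,"wz": 0.08},
    {"x": 0,"y": 0,"z": 0,"wx": 0,"wy": 0,"wz": 0}
  ]
}}

```text
time: 43.35
ee_pos: [0.5549, 0.1445, 0.1846]
ee_rot: [0.69, 0.724, 0.0, 0.0]
force: [0.6, -0.8, -1.1]
width: 0.0451
```

Run:
```python
from h import *
d=snap('wrist','w18');crop('w18',0,0,512,384,1.56,'w18b')
print({k:np.round(v,4).tolist() for k,v in get_state().items() if k in('ee_pos','ee_rot','force','moment','width','time')})
```

```text
{'time': 43.4, 'ee_pos': [0.5549, 0.1445, 0.1845], 'ee_rot': [0.6909, 0.7229, 0.0001, 0.0001], 'force': [-0.2552, 0.3847, -0.2497], 'moment': [0.0166, 0.0012, 0.0246], 'width': 0.0449}
```

View pics/w18b.png

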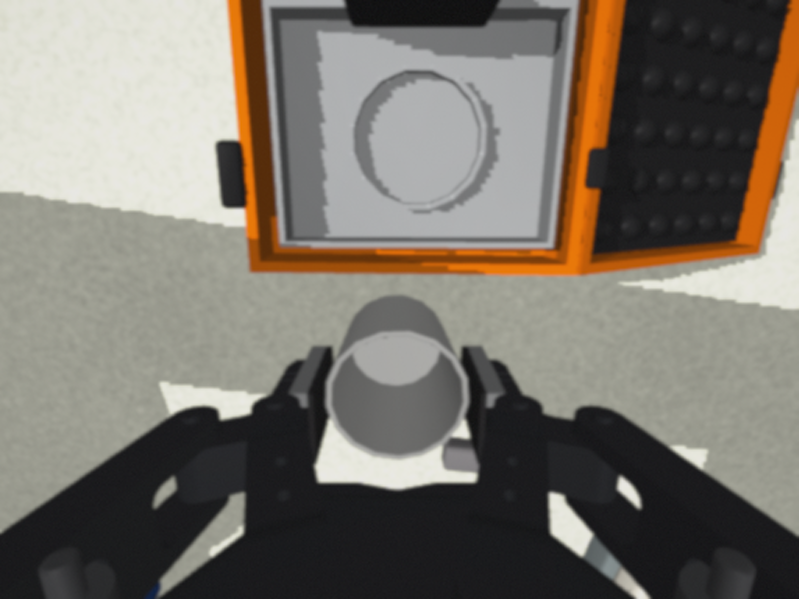

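Run:
```python
from h import *
W=load('w18')
def t(u,v,z): return at(W,(u+.5)/1.56-.5,(v+.5)/1.56-.5,z)
print(t(421,140,.092),t(355,140,.092),t(487,140,.092),t(421,70,.092),t(421,211,.092))
```

```text
[0.56288513 0.22981513 0.092     ] [0.52793985 0.22813872 0.092     ] [0.59782389 0.23149123 0.092     ] [0.56075779 0.26337724 0.092     ] [0.5652307  0.19281012 0.092     ]
```

Emit:
{"name": "carry_out", "arguments": {
  "plan": [
    {"x": 0.07,"y": 0.853,"z": 0,"wx": 0,"wy": 0,"wz": 0},
    {"x": 0.07,"y": 0.853,"z": 0,"wx": 0,"wy": 0,"wz": 0},
    {"x": 0.07,"y": 0.853,"z": 0,"wx": 0,"wy": 0,"wz": 0},
    {"x": 0.07,"y": 0.853,"z": 0,"wx": 0,"wy": 0,"wz": 0},
    {"x": 0.07,"y": 0.853,"z": 0,"wx": 0,"wy": 0,"wz": 0},
    {"x": 0,"y": 0,"z": -0.6,"wx": 0,"wy": 0,"wz": 0},
    {"x": 0,"y": 0,"z": -0.9,"wx": 0,"wy": 0,"wz": 0},
    {"x": 0,"y": 0,"z": -0.7,"wx": 0,"wy": 0,"wz": 0},
    {"x": 0,"y": 0,"z": -0.5,"wx": 0,"wy": 0,"wz": 0},
    {"x": 0,"y": 0,"z": -0.4,"wx": 0,"wy": 0,"wz": 0},
    {"x": 0,"y": 0,"z": 0,"wx": 0,"wy": 0,"wz": 0}
  ]
}}

```text
time: 44.5
ee_pos: [0.5616, 0.2296, 0.1208]
ee_rot: [0.69, 0.723, -0.001, -0.0]
force: [-0.5, 0.3, 0.5]
width: 0.0449
```

Run:
```python
from h import *
d=snap('wrist','w19');crop('w19',0,0,512,384,1.56,'w19b')
print({k:np.round(v,4).tolist() for k,v in get_state().items() if k in('ee_pos','ee_rot','force','moment','width','time')})
```

```text
{'time': 44.55, 'ee_pos': [0.562, 0.2297, 0.1216], 'ee_rot': [0.6905, 0.7233, -0.0002, -0.0001], 'force': [-0.3149, -0.2302, 0.5046], 'moment': [-0.0177, -0.0271, 0.0176], 'width': 0.0452}
```

View pics/w19b.png

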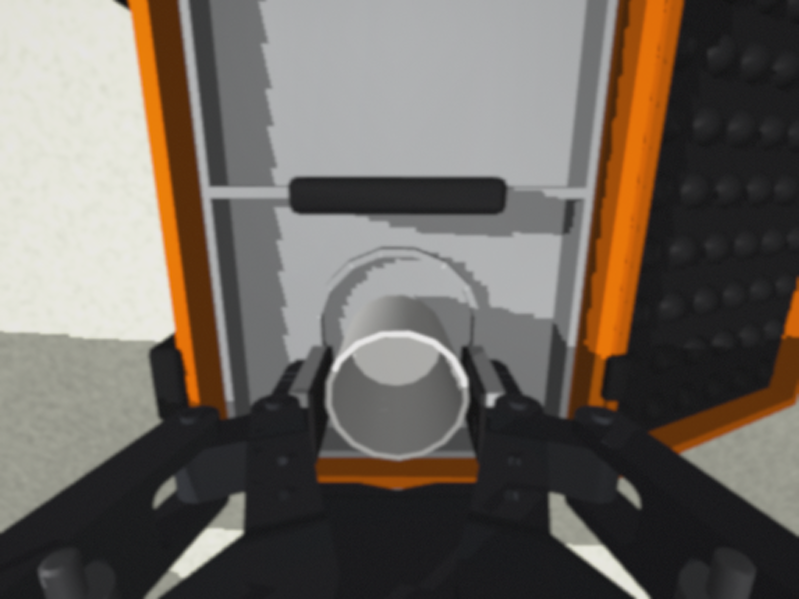

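Emit:
{"name": "carry_out", "arguments": {
  "plan": [
    {"x": 0,"y": 0,"z": -0.35,"wx": 0,"wy": 0,"wz": 0},
    {"x": 0,"y": 0,"z": -0.25,"wx": 0,"wy": 0,"wz": 0},
    {"x": 0,"y": 0,"z": -0.15,"wx": 0,"wy": 0,"wz": 0},
    {"x": 0,"y": 0,"z": 0,"wx": 0,"wy": 0,"wz": 0}
  ]
}}

```text
time: 44.95
ee_pos: [0.5618, 0.2298, 0.1064]
ee_rot: [0.69, 0.723, -0.0, -0.0]
force: [-0.2, 0.1, 0.8]
width: 0.0452
```

Emit:
{"name": "carry_out", "arguments": {
  "plan": [
    {"x": 0,"y": 0,"z": 0,"wx": 0,"wy": 0,"wz": 0},
    {"x": 0,"y": 0,"z": 0,"wx": 0,"wy": 0,"wz": 0},
    {"x": 0,"y": 0,"z": 0,"wx": 0,"wy": 0,"wz": 0},
    {"x": 0,"y": 0,"z": 0,"wx": 0,"wy": 0,"wz": 0},
    {"x": 0,"y": 0,"z": 0.4,"wx": 0,"wy": 0,"wz": 0},
    {"x": 0,"y": 0,"z": 0.8,"wx": 0,"wy": 0,"wz": 0},
    {"x": 0,"y": 0,"z": 0.9,"wx": 0,"wy": 0,"wz": 0},
    {"x": 0,"y": 0,"z": 0.9,"wx": 0,"wy": 0,"wz": 0},
    {"x": 0,"y": 0,"z": 0.9,"wx": 0,"wy": 0,"wz": 0},
    {"x": 0,"y": -0.6,"z": 0.8,"wx": 0,"wy": 0,"wz": 0},
    {"x": 0,"y": -0.6,"z": 0,"wx": 0,"wy": 0,"wz": 0},
    {"x": 0,"y": 0,"z": 0,"wx": 0,"wy": 0,"wz": 0}
  ],
  "gripper": -0.41
}}

```text
time: 46.15
ee_pos: [0.562, 0.204, 0.2008]
ee_rot: [0.691, 0.723, -0.0, 0.0]
force: [0.6, 0.2, -0.3]
width: 0.0604
```

Run:
```python
from h import *
d=snap('wrist','w20');crop('w20',0,0,512,384,1.56,'w20b')
print({k:np.round(v,4).tolist() for k,v in get_state().items() if k in('ee_pos','ee_rot','force','moment','width','time')})
```

```text
{'time': 46.2, 'ee_pos': [0.5617, 0.2047, 0.2003], 'ee_rot': [0.6909, 0.7229, -0.0005, -0.0003], 'force': [-0.1548, 0.4565, 0.3055], 'moment': [-0.0111, 0.0511, 0.0109], 'width': 0.0604}
```

View pics/w20b.png

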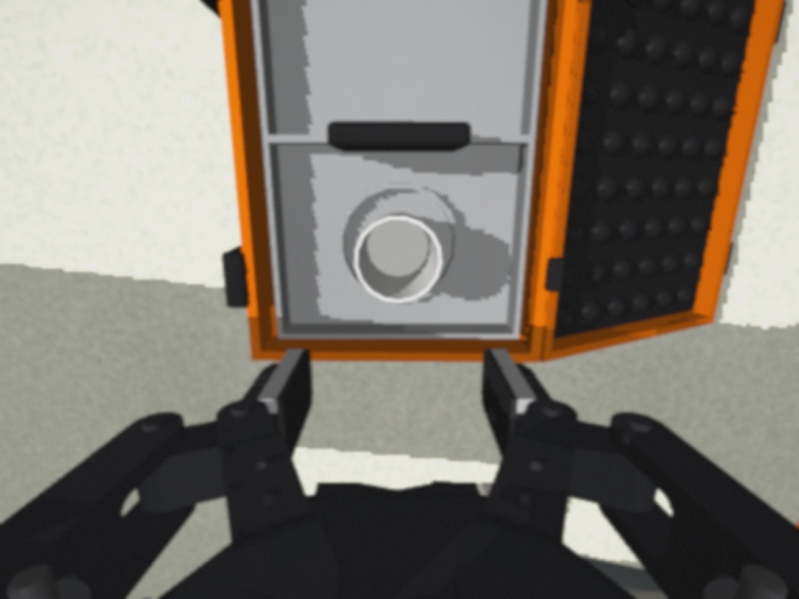

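Emit:
{"name": "carry_out", "arguments": {
  "plan": [
    {"x": 0.41,"y": -0.97,"z": 0,"wx": 0,"wy": 0,"wz": 0.15},
    {"x": 0.41,"y": -0.97,"z": 0,"wx": 0,"wy": 0,"wz": 0.15},
    {"x": 0.41,"y": -0.97,"z": 0,"wx": 0,"wy": 0,"wz": 0.15},
    {"x": 0.41,"y": -0.97,"z": 0,"wx": 0,"wy": 0,"wz": 0.15},
    {"x": 0.41,"y": -0.97,"z": 0,"wx": 0,"wy": 0,"wz": 0.15},
    {"x": 0.41,"y": -0.97,"z": 0,"wx": 0,"wy": 0,"wz": 0.15},
    {"x": 0.41,"y": -0.97,"z": 0,"wx": 0,"wy": 0,"wz": 0.15},
    {"x": 0.41,"y": -0.97,"z": 0,"wx": 0,"wy": 0,"wz": 0.15},
    {"x": 0.41,"y": -0.97,"z": 0,"wx": 0,"wy": 0,"wz": 0.15},
    {"x": 0.41,"y": -0.97,"z": 0,"wx": 0,"wy": 0,"wz": 0.15},
    {"x": 0.41,"y": -0.97,"z": 0,"wx": 0,"wy": 0,"wz": 0.15},
    {"x": 0.41,"y": -0.97,"z": 0,"wx": 0,"wy": 0,"wz": 0.15}
  ],
  "gripper": -0.2
}}

```text
time: 47.4
ee_pos: [0.6602, -0.0277, 0.1996]
ee_rot: [0.053, 0.999, 0.0, -0.001]
force: [-0.6, 0.9, 0.7]
width: 0.0508
```

Emit:
{"name": "carry_out", "arguments": {
  "plan": [
    {"x": 0,"y": 0,"z": 0,"wx": 0,"wy": 0,"wz": 0},
    {"x": 0,"y": 0,"z": 0,"wx": 0,"wy": 0,"wz": 0}
  ]
}}

```text
time: 47.6
ee_pos: [0.6599, -0.0268, 0.1998]
ee_rot: [0.057, 0.998, 0.0, -0.001]
force: [-0.1, -0.3, -0.4]
width: 0.0512
```

Run:
```python
from h import *
d=snap('wrist','w21');crop('w21',0,0,512,384,1.56,'w21b')
print({k:np.round(v,4).tolist() for k,v in get_state().items() if k in('ee_pos','ee_rot','force','moment','width','time')})
```

```text
{'time': 47.65, 'ee_pos': [0.6599, -0.0263, 0.2001], 'ee_rot': [0.0563, 0.9984, 0.0002, -0.0007], 'force': [-0.3694, 0.2556, -0.6234], 'moment': [0.0075, 0.0162, 0.0499], 'width': 0.0513}
```

View pics/w21b.png

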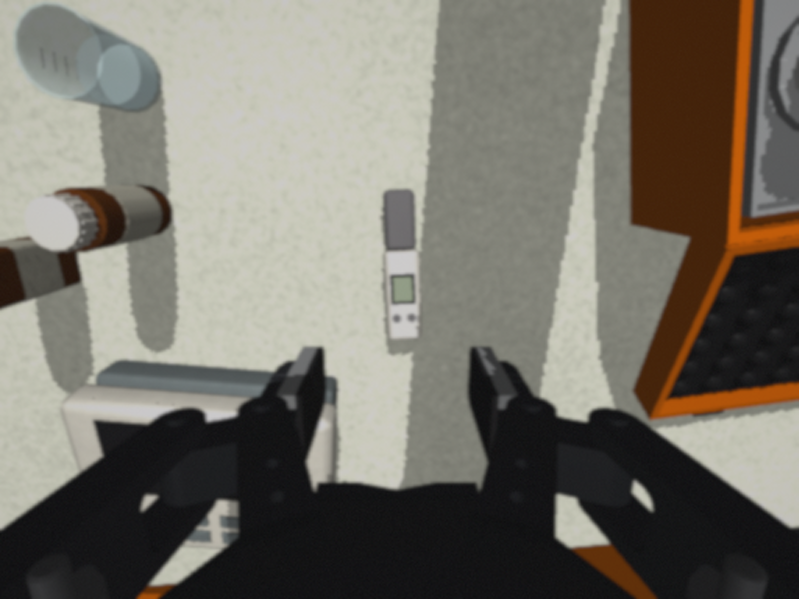

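Run:
```python
from h import *
W=load('w21');T=load('top0')
def t(u,v,z): return at(W,(u+.5)/1.56-.5,(v+.5)/1.56-.5,z)
a,b=t(399,190,.018),t(404,338,.020);d=a-b;print(a,b,(a+b)/2,np.hypot(*d[:2]),np.degrees(np.arctan2(d[1],d[0])))
print('instr',at(T,427/1.56,145/1.56,.04),at(T,437/1.56,50/1.56,.05), t(335,380,.0))
print('jaw',np.degrees(np.arctan2(.9984**2-.0563**2,2*.0563*.9984)))
crop('w21',225,110,70,120,6,'w21c')
```

```text
[ 0.60247638 -0.01905316  0.018     ] [ 0.72007354 -0.02810883  0.02      ] [ 0.66127496 -0.023581    0.019     ] 0.11794532199958348 175.5965813142629
instr [ 0.75244839 -0.0916114   0.04      ] [ 0.9131729  -0.10460281  0.05      ] [ 0.76082111 -0.09427476  0.        ]
jaw 83.5449924859008
```

View pics/w21c.png

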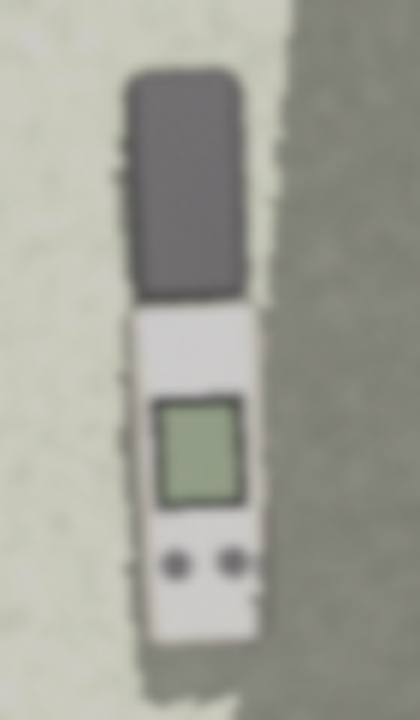

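Emit:
{"name": "carry_out", "arguments": {
  "plan": [
    {"x": 0.05,"y": 0.1,"z": -0.8,"wx": 0,"wy": 0,"wz": 0.033},
    {"x": 0,"y": 0,"z": -0.9,"wx": 0,"wy": 0,"wz": 0},
    {"x": 0,"y": 0,"z": -0.9,"wx": 0,"wy": 0,"wz": 0},
    {"x": 0,"y": 0,"z": -0.9,"wx": 0,"wy": 0,"wz": 0},
    {"x": 0,"y": 0,"z": -0.9,"wx": 0,"wy": 0,"wz": 0},
    {"x": 0,"y": 0,"z": -0.9,"wx": 0,"wy": 0,"wz": 0},
    {"x": 0,"y": 0,"z": -0.9,"wx": 0,"wy": 0,"wz": 0},
    {"x": 0,"y": 0,"z": -0.9,"wx": 0,"wy": 0,"wz": 0},
    {"x": 0,"y": 0,"z": -0.9,"wx": 0,"wy": 0,"wz": 0},
    {"x": 0,"y": 0,"z": -0.7,"wx": 0,"wy": 0,"wz": 0},
    {"x": 0,"y": 0,"z": -0.3,"wx": 0,"wy": 0,"wz": 0},
    {"x": 0,"y": 0,"z": 0,"wx": 0,"wy": 0,"wz": 0}
  ]
}}

```text
time: 48.85
ee_pos: [0.661, -0.0247, 0.0199]
ee_rot: [0.042, 0.999, 0.0, -0.001]
force: [-0.1, 0.0, -0.3]
width: 0.051
```

Run:
```python
from h import *
d=snap('wrist','w22');crop('w22',0,0,512,384,1.56,'w22b')
print({k:np.round(v,4).tolist() for k,v in get_state().items() if k in('ee_pos','ee_rot','force','moment','width','time')})
```

```text
{'time': 48.9, 'ee_pos': [0.6614, -0.0248, 0.0208], 'ee_rot': [0.0422, 0.9991, 0.0, -0.0], 'force': [0.2719, 0.0668, 0.7548], 'moment': [0.0226, -0.0236, -0.0093], 'width': 0.051}
```

View pics/w22b.png

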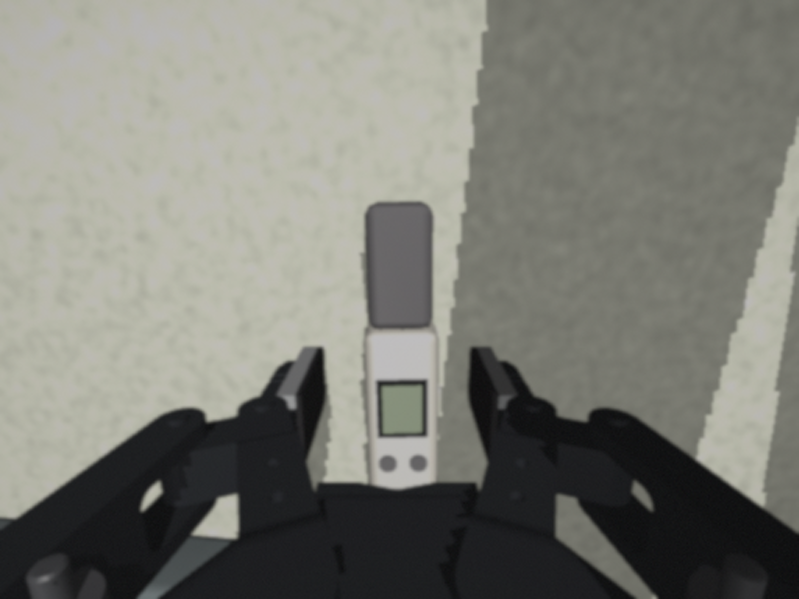

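Emit:
{"name": "carry_out", "arguments": {
  "plan": [
    {"x": 0,"y": 0,"z": -0.3,"wx": 0,"wy": 0,"wz": 0},
    {"x": 0,"y": 0,"z": -0.25,"wx": 0,"wy": 0,"wz": 0},
    {"x": 0,"y": 0,"z": 0,"wx": 0,"wy": 0,"wz": 0}
  ]
}}

```text
time: 49.2
ee_pos: [0.6611, -0.0249, 0.0093]
ee_rot: [0.042, 0.999, 0.0, -0.0]
force: [0.5, -0.4, -0.2]
width: 0.0515
```

Emit:
{"name": "carry_out", "arguments": {
  "plan": [
    {"x": 0,"y": 0,"z": 0,"wx": 0,"wy": 0,"wz": 0},
    {"x": 0,"y": 0,"z": 0,"wx": 0,"wy": 0,"wz": 0},
    {"x": 0,"y": 0,"z": 0,"wx": 0,"wy": 0,"wz": 0},
    {"x": 0,"y": 0,"z": 0,"wx": 0,"wy": 0,"wz": 0},
    {"x": 0,"y": 0,"z": 0,"wx": 0,"wy": 0,"wz": 0},
    {"x": 0,"y": 0,"z": 0,"wx": 0,"wy": 0,"wz": 0}
  ],
  "gripper": 1,
  "newtons": 40
}}

```text
time: 49.8
ee_pos: [0.6617, -0.025, 0.0103]
ee_rot: [0.042, 0.999, -0.0, 0.0]
force: [-1.3, 0.4, 5.7]
width: 0.0266
```

Emit:
{"name": "carry_out", "arguments": {
  "plan": [
    {"x": 0,"y": 0,"z": 0.4,"wx": 0,"wy": 0,"wz": 0},
    {"x": 0,"y": 0,"z": 0.8,"wx": 0,"wy": 0,"wz": 0},
    {"x": 0,"y": 0,"z": 0.9,"wx": 0,"wy": 0,"wz": 0},
    {"x": 0,"y": 0,"z": 0.9,"wx": 0,"wy": 0,"wz": 0},
    {"x": 0,"y": 0,"z": 0.9,"wx": 0,"wy": 0,"wz": 0},
    {"x": 0,"y": 0,"z": 0.9,"wx": 0,"wy": 0,"wz": 0},
    {"x": 0,"y": 0,"z": 0.9,"wx": 0,"wy": 0,"wz": 0},
    {"x": 0,"y": 0,"z": 0.9,"wx": 0,"wy": 0,"wz": 0},
    {"x": 0,"y": 0,"z": 0.9,"wx": 0,"wy": 0,"wz": 0},
    {"x": 0,"y": 0,"z": 0.9,"wx": 0,"wy": 0,"wz": 0},
    {"x": 0,"y": 0,"z": 0,"wx": 0,"wy": 0,"wz": 0}
  ]
}}

```text
time: 50.9
ee_pos: [0.6626, -0.025, 0.182]
ee_rot: [0.042, 0.999, -0.0, 0.003]
force: [0.0, 0.7, -0.4]
width: 0.0269
```

Run:
```python
from h import *
d=snap('wrist','w23');crop('w23',0,0,512,384,1.56,'w23b')
d=snap('scene','s23');crop('s23',180,120,220,170,3.5,'s23b')
print({k:np.round(v,4).tolist() for k,v in get_state().items() if k in('ee_pos','ee_rot','force','moment','width','time')})
```

```text
{'time': 51.0, 'ee_pos': [0.6613, -0.0249, 0.1785], 'ee_rot': [0.0422, 0.9991, -0.0, 0.0004], 'force': [-0.3639, 0.0912, -1.423], 'moment': [0.0212, -0.0078, 0.0121], 'width': 0.0266}
```

View pics/w23b.png

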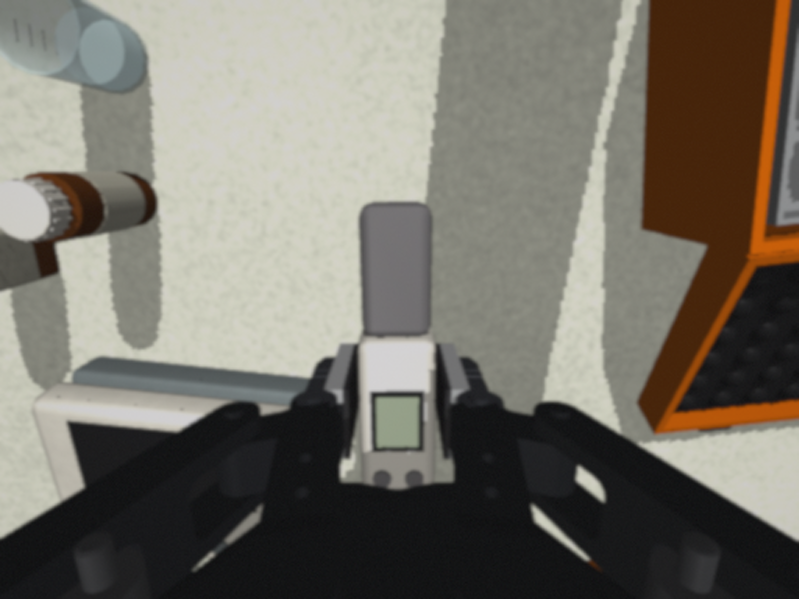

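View pics/s23b.png

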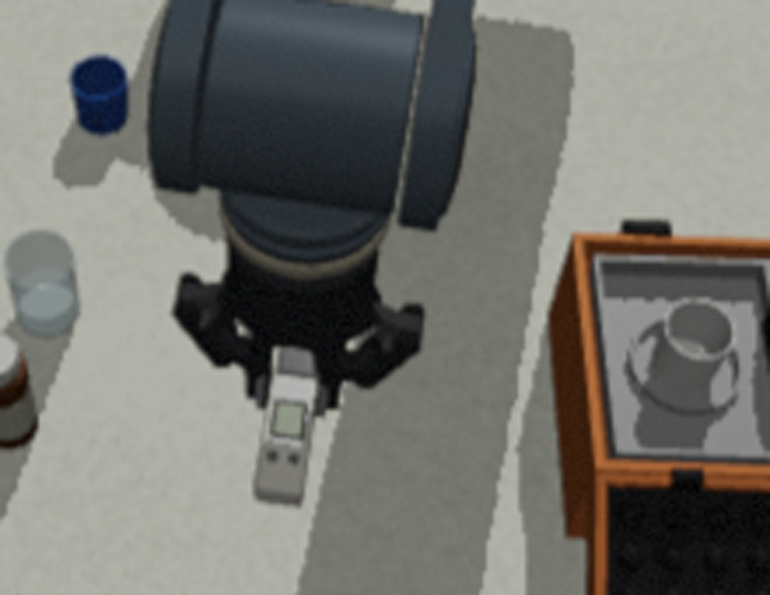

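Emit:
{"name": "carry_out", "arguments": {
  "plan": [
    {"x": -0.27,"y": 0.5,"z": 0.2,"wx": 0,"wy": 0,"wz": 0.008},
    {"x": -0.27,"y": 0.9,"z": 0.2,"wx": 0,"wy": 0,"wz": 0.008},
    {"x": -0.27,"y": 0.9,"z": 0.2,"wx": 0,"wy": 0,"wz": 0.008},
    {"x": -0.27,"y": 0.9,"z": 0.2,"wx": 0,"wy": 0,"wz": 0.008},
    {"x": -0.27,"y": 0.9,"z": 0,"wx": 0,"wy": 0,"wz": 0.008},
    {"x": -0.27,"y": 0.9,"z": 0,"wx": 0,"wy": 0,"wz": 0.008},
    {"x": -0.27,"y": 0.9,"z": 0,"wx": 0,"wy": 0,"wz": 0.008},
    {"x": -0.27,"y": 0.9,"z": 0,"wx": 0,"wy": 0,"wz": 0.008},
    {"x": -0.27,"y": 0.9,"z": 0,"wx": 0,"wy": 0,"wz": 0.008},
    {"x": -0.27,"y": 0.9,"z": 0,"wx": 0,"wy": 0,"wz": 0.008},
    {"x": -0.27,"y": 0.9,"z": 0,"wx": 0,"wy": 0,"wz": 0.008},
    {"x": -0.27,"y": 0.9,"z": 0,"wx": 0,"wy": 0,"wz": 0.008}
  ]
}}

```text
time: 52.2
ee_pos: [0.5961, 0.1846, 0.1938]
ee_rot: [0.004, 1.0, -0.0, -0.0]
force: [-0.5, 0.4, -1.2]
width: 0.0272
```

Emit:
{"name": "carry_out", "arguments": {
  "plan": [
    {"x": -0.26,"y": 0.9,"z": 0,"wx": 0,"wy": 0,"wz": 0.008},
    {"x": -0.26,"y": 0.9,"z": 0,"wx": 0,"wy": 0,"wz": 0.008},
    {"x": -0.26,"y": 0.9,"z": 0,"wx": 0,"wy": 0,"wz": 0.008},
    {"x": -0.26,"y": 0.9,"z": 0,"wx": 0,"wy": 0,"wz": 0.008},
    {"x": -0.26,"y": 0.9,"z": 0,"wx": 0,"wy": 0,"wz": 0.008},
    {"x": -0.26,"y": 0.9,"z": 0,"wx": 0,"wy": 0,"wz": 0.008},
    {"x": -0.26,"y": 0.9,"z": 0,"wx": 0,"wy": 0,"wz": 0.008},
    {"x": -0.2,"y": 0.9,"z": 0,"wx": 0,"wy": 0,"wz": 0.008},
    {"x": 0,"y": 0.9,"z": 0,"wx": 0,"wy": 0,"wz": 0},
    {"x": 0,"y": 0.15,"z": 0,"wx": 0,"wy": 0,"wz": 0},
    {"x": 0,"y": 0,"z": 0,"wx": 0,"wy": 0,"wz": 0}
  ]
}}

```text
time: 53.3
ee_pos: [0.5562, 0.3485, 0.1936]
ee_rot: [-0.021, 1.0, -0.0, -0.0]
force: [-0.9, -0.7, -0.6]
width: 0.0268
```

Run:
```python
from h import *
d=snap('wrist','w24');crop('w24',0,0,512,384,1.56,'w24b')
d=snap('scene','s24');crop('s24',290,100,222,190,3.5,'s24b')
print({k:np.round(v,4).tolist() for k,v in get_state().items() if k in('ee_pos','ee_rot','force','moment','width','time')})
```

```text
{'time': 53.4, 'ee_pos': [0.5564, 0.3476, 0.1937], 'ee_rot': [-0.0204, 0.9998, -0.0002, -0.0001], 'force': [-0.2444, 0.8663, -0.3216], 'moment': [-0.0225, -0.0035, -0.0403], 'width': 0.0263}
```

View pics/w24b.png

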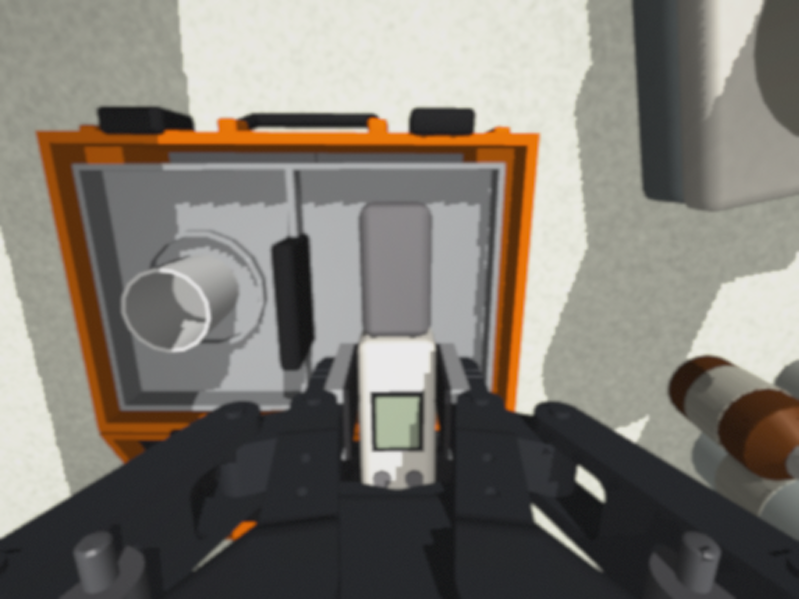

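View pics/s24b.png

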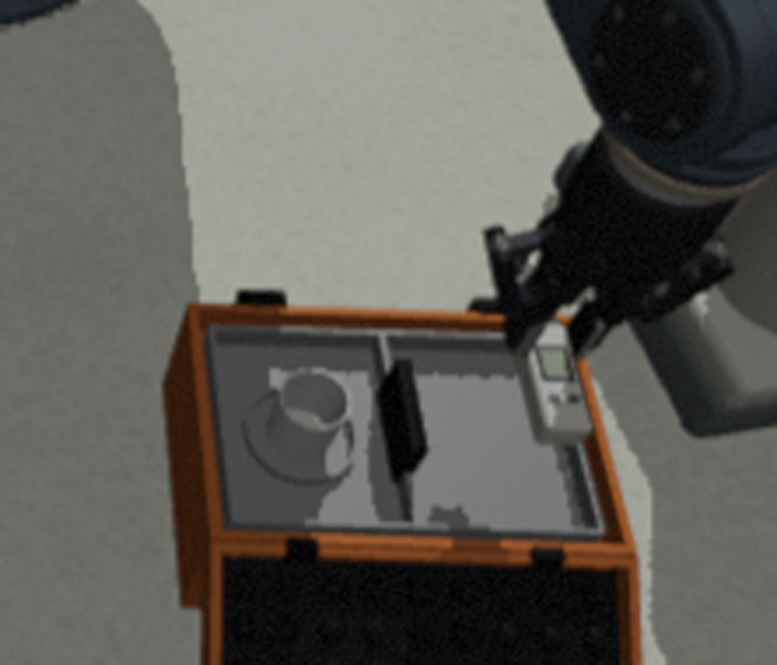

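Emit:
{"name": "carry_out", "arguments": {
  "plan": [
    {"x": 0,"y": 0,"z": -0.6,"wx": 0,"wy": 0,"wz": 0},
    {"x": 0,"y": 0,"z": -0.8,"wx": 0,"wy": 0,"wz": 0},
    {"x": 0,"y": 0,"z": -0.8,"wx": 0,"wy": 0,"wz": 0},
    {"x": 0,"y": 0,"z": -0.8,"wx": 0,"wy": 0,"wz": 0},
    {"x": 0,"y": 0,"z": -0.6,"wx": 0,"wy": 0,"wz": 0},
    {"x": 0,"y": 0,"z": -0.4,"wx": 0,"wy": 0,"wz": 0},
    {"x": 0,"y": 0,"z": -0.2,"wx": 0,"wy": 0,"wz": 0},
    {"x": 0,"y": 0,"z": 0,"wx": 0,"wy": 0,"wz": 0},
    {"x": 0,"y": 0,"z": 0,"wx": 0,"wy": 0,"wz": 0}
  ]
}}

```text
time: 54.3
ee_pos: [0.5565, 0.3482, 0.1104]
ee_rot: [-0.021, 1.0, 0.0, 0.0]
force: [-0.5, 0.3, 0.2]
width: 0.0267
```

Run:
```python
from h import *
d=snap('wrist','w25');crop('w25',0,0,512,384,1.56,'w25b')
print({k:np.round(v,4).tolist() for k,v in get_state().items() if k in('ee_pos','ee_rot','force','moment','width','time')})
```

```text
{'time': 54.35, 'ee_pos': [0.5565, 0.3483, 0.1106], 'ee_rot': [-0.0206, 0.9998, 0.0003, 0.0005], 'force': [0.2601, 0.4551, -1.0486], 'moment': [-0.01, -0.015, 0.0195], 'width': 0.027}
```

View pics/w25b.png

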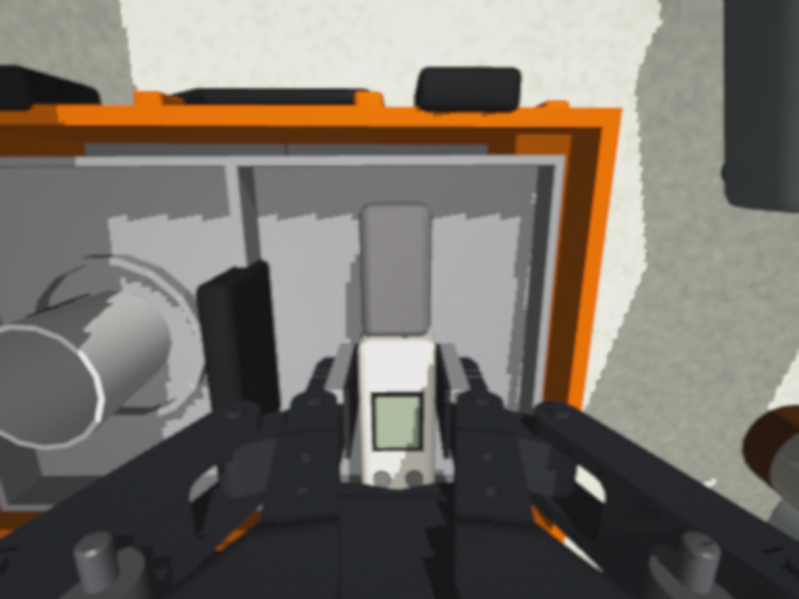

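Emit:
{"name": "carry_out", "arguments": {
  "plan": [
    {"x": 0,"y": 0,"z": -0.3,"wx": 0,"wy": 0,"wz": 0},
    {"x": 0,"y": 0,"z": -0.25,"wx": 0,"wy": 0,"wz": 0},
    {"x": 0,"y": 0,"z": -0.2,"wx": 0,"wy": 0,"wz": 0},
    {"x": 0,"y": 0,"z": -0.06,"wx": 0,"wy": 0,"wz": 0},
    {"x": 0,"y": 0,"z": 0,"wx": 0,"wy": 0,"wz": 0}
  ]
}}

```text
time: 54.85
ee_pos: [0.5562, 0.3481, 0.0936]
ee_rot: [-0.021, 1.0, -0.0, -0.0]
force: [-0.1, -0.9, -0.6]
width: 0.0268
```

Emit:
{"name": "carry_out", "arguments": {
  "plan": [
    {"x": 0,"y": 0,"z": 0,"wx": 0,"wy": 0,"wz": 0},
    {"x": 0,"y": 0,"z": 0,"wx": 0,"wy": 0,"wz": 0},
    {"x": 0,"y": 0,"z": 0,"wx": 0,"wy": 0,"wz": 0},
    {"x": 0,"y": 0,"z": 0,"wx": 0,"wy": 0,"wz": 0},
    {"x": 0,"y": 0,"z": 0.4,"wx": 0,"wy": 0,"wz": 0},
    {"x": 0,"y": 0,"z": 0.8,"wx": 0,"wy": 0,"wz": 0},
    {"x": 0,"y": 0,"z": 0.9,"wx": 0,"wy": 0,"wz": 0},
    {"x": 0,"y": 0,"z": 0.9,"wx": 0,"wy": 0,"wz": 0},
    {"x": 0,"y": 0,"z": 0.9,"wx": 0,"wy": 0,"wz": 0},
    {"x": 0,"y": 0,"z": 0.9,"wx": 0,"wy": 0,"wz": 0},
    {"x": 0,"y": 0,"z": 0.9,"wx": 0,"wy": 0,"wz": 0},
    {"x": 0,"y": 0,"z": 0,"wx": 0,"wy": 0,"wz": 0}
  ],
  "gripper": -0.2
}}

```text
time: 56.05
ee_pos: [0.5573, 0.3487, 0.2117]
ee_rot: [-0.021, 1.0, 0.001, 0.003]
force: [0.3, 0.3, 0.4]
width: 0.0511
```

Run:
```python
from h import *
d=snap('wrist','w26');crop('w26',0,0,512,384,1.56,'w26b')
d=snap('scene','s26');crop('s26',290,100,222,190,3.5,'s26b')
crop('s26',100,110,200,150,4,'s26c')
print({k:np.round(v,4).tolist() for k,v in get_state().items() if k in('ee_pos','ee_rot','force','moment','width','time')})
```

```text
{'time': 56.15, 'ee_pos': [0.5562, 0.3481, 0.2082], 'ee_rot': [-0.0206, 0.9998, 0.0002, 0.0004], 'force': [0.8062, 0.2118, -0.3961], 'moment': [-0.0127, 0.002, -0.0023], 'width': 0.0511}
```

View pics/w26b.png

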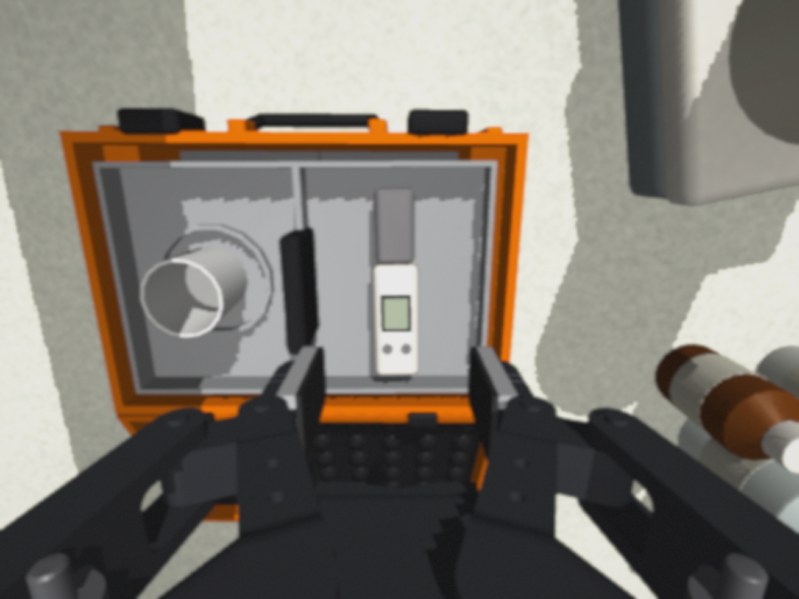

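View pics/s26b.png

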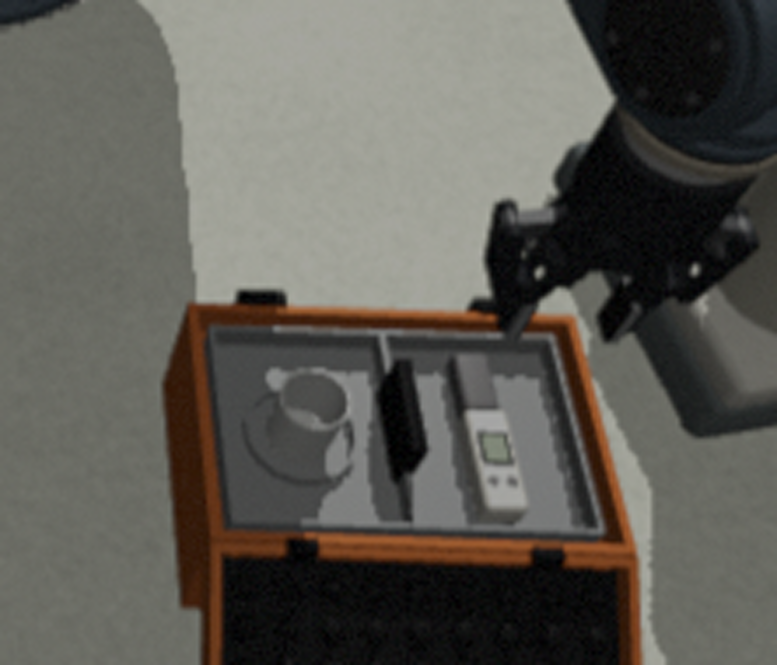

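View pics/s26c.png

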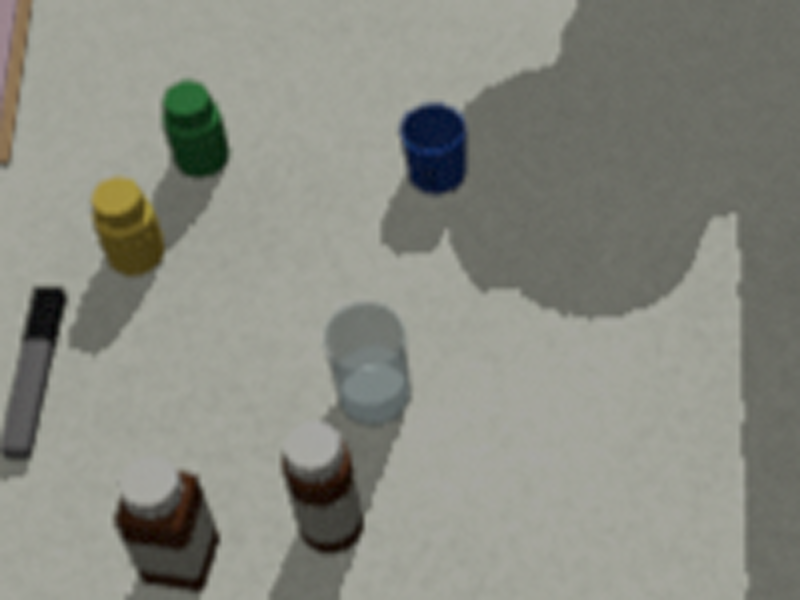

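The wrist picture shows the tester screen up in its compartment, at (395,285), and the cup in the collar, at (190,290). The tray lies level inside the rim. In the scene crop the tall bottles stand where they were. One numeric check, then I hand in.

Run:
```python
from h import *
W=load('w26')
def t(u,v,z): return at(W,(u+.5)/1.56-.5,(v+.5)/1.56-.5,z)
a,b=t(395,188,.101),t(397,376,.103);print('tester',(a+b)/2,np.hypot(*(a-b)[:2]))
q=np.array([t(u,v,.102) for u,v in[(95,162),(497,161),(482,393),(133,393)]]);print('tray',q.mean(0))
print('cup rim',t(182,298,.131))
print(order.finish_job())
```

```text
tester [0.55682358 0.34809954 0.102     ] 0.1201756767757163
tray [0.55829414 0.2899309  0.102     ]
cup rim [0.55996522 0.22935516 0.131     ]
the job is handed in; nothing more can be done
None
```

The pH kit is packed and the job is handed in; it took about 56 s of robot time and reported no verdict.

**What I did:** I stood the round bottle in the round well and the square bottle in the square well. The tray went on over them by its handle, then the off-white cup into the collar. Last, the tester went into the other compartment, flat with its screen up.

**Last checks, from the camera images:**
- **Bottles:** before the tray went on, both caps measured within 2 mm of the well axes. They can't be seen now that the tray is over them.
- **Tray:** its centre is at (0.558, 0.290), within 1 mm of the case centre. It looks level, and contact at seating came at the expected height.
- **Cup:** upright in the collar. The measured rim is about 1–2 mm from the collar's expected centre.
- **Tester:** measured 120 mm long and centred in the compartment within about 1 mm. It looks flat, but I did not measure its tilt.
- **Tall bottles:** they looked unmoved in the last scene picture, checked by eye only.
- **Arm:** gripper open and well clear.

**What disagreed:**
- In the images, the fingertips sat about 25–30 mm farther back than the stated geometry. As a result the bottles were gripped by their caps, which held without trouble.
- The top camera read y about 3–4 mm off from the other two cameras on the bottle side, so I used the scene and wrist values there.

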